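# Dial open a specimen safe and latch its spring collar out

### The job

Unlock the white specimen safe. With its light-blue crank handle turn the dial anticlockwise past the blue clip once and stop on it the second time, then clockwise past the yellow clip once and stop on it the second time, then anticlockwise straight to the red clip, resting about half a second with the pointer squarely on each clip where you stop; leave the dial on red. Then pull the round silver release collar straight out against its spring, turn it anticlockwise to its stop and let go so that it stays out, without pushing aside the tubes, jar and tub standing round the safe.

Things in the scene. Friction and masses are not known exactly. Their poses are not given: they have to be found in the camera images.
- panel: Sloped top panel, 190 mm (up the slope) x 340 mm wide, of the fixed white safe (148 mm high at the back, 62 at the front). Origin: centre of its face, 105 mm above the bench. z: out of the face, leaning 27 degrees from vertical towards the low edge (robot's side); x: up the slope; y: left along the face, seen facing it. Position and yaw of the safe vary.
- dial_centre (a point): Point on the dial's axis, at the height of the dial's upper face, 12 mm above the panel face; in the panel frame at (0, 70, 12) mm. The axis is parallel to the panel's z. The black dial disc is 110 mm in diameter; the fixed dark rim round it 142 mm, 5 mm high.
- dial (a joint): Angle of the dial (rad), growing anticlockwise as seen looking at the panel; 0 when the pointer points straight up the slope (panel x). It counts on through several turns (stops at -6.5 and 13). Starts between -0.9 and 0.35, needs about 0.06 N m to turn and stays where it is left.
- dial_pointer (a point): Outer end of the white pointer line on the dial, 57 mm from the axis, 12 mm above the panel face; the pointer and the crank handle lie on the same radius, so the handle shows where the dial points.
- handle_top (a point): Top centre of the crank handle: light-blue round post, 14 mm diameter, 42 mm long, square to the panel, 36 mm from the dial axis; top 56 mm, foot 14 mm above the panel face (dial face 12 mm). It spins freely about its own axis, so it can be pinched and led round in circles without turning the gripper. Leading it takes about 2 N.
- mark_blue (a point): Inner end of the blue clip (14 mm long radially, 8 wide, 4 high) on the fixed dark rim round the dial, at a dial angle between 0.7 and 1.9 rad (upper left to left, seen facing the panel); 57 mm from the dial axis, 12 mm above the panel face. It stays put; its place varies between runs. With the pointer squarely on the clip this point and dial_pointer coincide.
- mark_yellow (a point): Inner end of the yellow clip (14 mm long radially, 8 wide, 4 high) on the fixed dark rim round the dial, at a dial angle between -1.3 and 0 rad (top to right); 57 mm from the dial axis, 12 mm above the panel face. It stays put; its place varies between runs. With the pointer squarely on the clip this point and dial_pointer coincide.
- mark_red (a point): Inner end of the red clip (14 mm long radially, 8 wide, 4 high) on the fixed dark rim round the dial, at a dial angle between 2.8 and 4.2 rad (bottom); 57 mm from the dial axis, 12 mm above the panel face. It stays put; its place varies between runs. With the pointer squarely on the clip this point and dial_pointer coincide.
- collar_top (a point): Top centre of the release collar: a knurled silver cylinder, 36 mm diameter, with a light-blue band and a red stripe on top, standing square to the panel at (0, -105) mm in the panel frame; its top is 48 mm above the panel face when in.
- collar_lift (a joint): How far the collar is pulled out along the panel's z (m): 0 in, 0.016 at most. A spring draws it in with 4 N at 0 and 0.4 N more per mm. Out by 10 mm or more it can be turned; 12 to 14 mm is a good pull. Turned and let go, it rests on its catch about 10 mm out.
- collar (a joint): Turn of the collar (rad), growing anticlockwise as seen looking at the panel: 0 at the start, stop at 1.2. While the collar is in, it cannot be turned (0.1 rad of play); pulled out and turned by more than about half a radian it catches and stays out when let go.
- tube_rack: Bystander, loose: white tray 110 x 110 x 30 mm full of light-blue-capped blood tubes, 85 mm high overall, 0.5 kg; origin at the centre of its underside.
- sharps_tub: Bystander, loose: yellow box 104 x 104 mm with a red lid, 137 mm high, 0.5 kg; origin at the centre of its underside.
- swab_jar: Bystander, loose: round jar, 60 mm diameter, 80 mm high, blue cap, 0.25 kg; origin at the centre of its underside.
- tube_block: Bystander, loose: blue block 50 x 75 x 28 mm carrying three upright capped tubes, 77 mm high overall, 0.3 kg; origin at the centre of its underside.

How it is judged:
By the outcome, as a careful person would: the job done as asked, in the order asked, and still so for the second after the job is handed in, with the robot touching nothing.
It also fails if it takes over 72 s, if anything falls off the work surface, if the arm or the gripper's body presses on something with over 40 N, if the wrist force passes 120 N, or if a joint passes its speed limit or range.

### The arm

A 6-joint arm with a two-finger parallel gripper is mounted at the origin on the work surface. World frame = base frame: x ahead of the robot, y to its left, z up, the work surface at z = 0. Lengths are in m, angles in rad, forces in N, time in s.
With the tool pointing down it reaches from about 0.35 to 0.775 m from the base axis. Payload 5.5 kg.
Tool frame: the origin (TCP) lies at the very end of the fingers, on their centre line; the grasp point (between the pads) lies 19 mm behind it; z points along the fingers, y is the line along which they close (so a half turn about z gives the same grasp; the last joint's range is limited). The gripper opens to 85 mm and grips with 20 to 120 N. Pads are 22 mm wide; open, the fingers measure 114 mm over their backs; the gripper's body (76 mm by 85 mm) begins 54 mm behind the grasp point. The pads swing forward as they close: fully open they stand 13 mm farther back than shut.
Start: joints at [-1.315, 0.313, 0.046, 1.304, 0, 1.431], TCP at [0.222, -0.531, 0.231] pointing down, gripper open.
Joint ranges: [-2.76, 2.76], [-0.86, 1.69], [-1.03, 1.26], [-2.2, 2.34], [-1.47, 1.5], [-3.14, 3.14]. Speed limits (rad/s): [2.57, 2.57, 3.14, 3.14, 3.14, 3.14].

### API

Orientations are given as a unit quaternion [w, x, y, z].
In Python, from workcell import env, imaging, ticket gives the robot as it stands. The module is installed in compiled form; this text tells all that it offers.
- The arm moves only by the tool apply_moves, never from a script. Its argument "rows" is a list of rows, each an object with "xyz": the shift along the tool's x, y, z in mm, a list of three; "turn": the turn, a rotation vector about the tool's x, y, z in rad, a list of three; "grip": the opening, from 0 (shut) to 1 (fully open). A call has 1 to 12 rows; each row is the pose to reach, as a shift and turn from the pose commanded when the call began, along the tool's axes at that moment; what a row does not reach only later rows make up. A row lasts 1/12 s, in which the tool goes at most 41.7 mm and 7.16 degrees, less where a joint would pass 70% of its speed; a pose out of reach is approached as far as the arm can. A call with a gripper value outside its range is refused whole. The fingers move at their own pace and stop on an object; "force" is the grip in N (left out, the last holds). Time passes only in rows, so rows that repeat a pose let the fingers close. It gives the time, the measured TCP pose, the force, the opening and the grip force at its end, in the units of the state.
- env.get_state(): the state, without advancing time (a new reading comes with each control period).
- imaging.read_camera(name): name is "scene" or "top" or "wrist"; returns a dict with "color" (400x640x3 uint8, blue, green, red), "z_map" (400x640 float32, m along the optical axis (not along the pixel's ray), 0 where there is no reading), "camera_matrix" (3x3 intrinsics, pixels), "view" (4x4, takes a point from world to camera coordinates). Camera axes: x right, y down, z forward; pixel columns grow to the right and rows downward; lengths in m; the calibration is good to about 2 mm. The wrist camera is an equidistant fisheye: a pixel r from the principal point sees the ray r / f radians off the axis. A picture is of the moment at which its call begins.
- ticket.hand_in(): hands the job in; it is judged then, once.
The state is a dict: "clock": time; "joint_pos": joint angles; "qvel": joint speeds; "tau": joint torques, N m; "tcp_pos": TCP position; "orientation": TCP orientation; "wrist_force": force on the tool from outside, world axes, zero at the start; "ft_torque": the same for the moment, N m; "finger_gap": finger opening in m; "grip_force": force on a finger pad.
Only numpy, scipy, OpenCV 4.12 (cv2) and the standard library are available. Lean on these libraries where they do the work, as an engineer would, in place of code of your own. Each camera call takes 0.05 s, during which the arm holds its last target. There are 200 camera calls.

## Working session

There is one attempt and no reset: what is moved stays moved. The work goes in short steps, Python scripts to look and compute and a tool call to move; the robot and the scene stay as the last step left them, time stands still between calls to the robot, and variables do not carry over. Pictures are saved under pics/ and viewed, at most 10 in all, crops included, and the job is handed in when it is done.

Besides the shell and the picture viewer there is one more tool, called after "Request:" as a command line: name --argument value ..., lists and objects as JSON in quotes. apply_moves: Moves the arm, as the interface text tells. Its arguments: {"type":"object","properties":{"rows":{"type":"array"},"force":{"type":"number"}},"required":["rows"]}

```bash
mkdir -p pics; python3 - <<'E'
from workcell import env, imaging
import cv2, numpy as np, pickle
s=env.get_state(); print({k:np.round(v,3) for k,v in s.items()})
d={n:imaging.read_camera(n) for n in("scene","top")}
pickle.dump(d,open('d0.pkl','wb'))
for n in d: cv2.imwrite(f'pics/{n}0.png',d[n]['color']); print(n,d[n]['camera_matrix'],d[n]['view'].round(3))
E
```

```text
{'clock': np.float64(0.0), 'joint_pos': array([-1.315,  0.314,  0.045,  1.304,  0.   ,  1.431]), 'qvel': array([ 0.001, -0.001,  0.   ,  0.   , -0.   , -0.   ]), 'tau': array([-1.0000e-03, -4.8062e+01,  2.9853e+01,  1.9000e-02, -0.0000e+00,
        0.0000e+00]), 'tcp_pos': array([ 0.222, -0.53 ,  0.23 ]), 'orientation': array([-0.001,  0.98 ,  0.197, -0.   ]), 'wrist_force': array([ 0.589,  0.644, -0.017]), 'ft_torque': array([ 0.035, -0.03 ,  0.047]), 'grip_force': np.float64(0.0), 'finger_gap': np.float64(0.086)}
scene [[482.56387216   0.         316.59482243]
 [  0.         482.56387216 184.89300213]
 [  0.           0.           1.        ]] [[-0.54   0.842 -0.012  0.26 ]
 [ 0.619  0.387 -0.684 -0.24 ]
 [-0.571 -0.377 -0.73   1.695]
 [ 0.     0.     0.     1.   ]]
top [[429.63368912   0.         325.10378778]
 [  0.         429.63368912 198.97982069]
 [  0.           0.           1.        ]] [[-0.02  -1.     0.011  0.028]
 [-0.993  0.018 -0.118  0.533]
 [ 0.118 -0.014 -0.993  1.177]
 [ 0.     0.     0.     1.   ]]
```

View pics/top0.png

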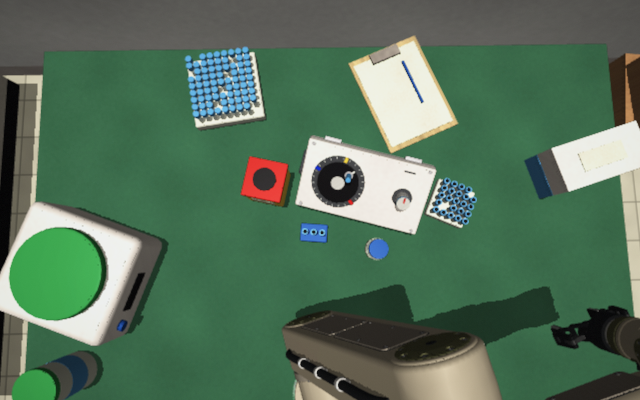

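View pics/scene0.png

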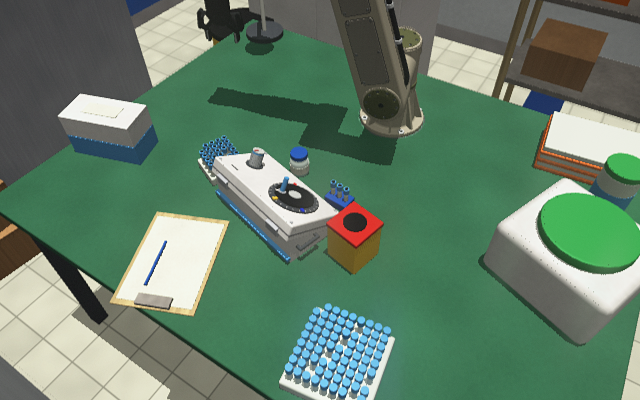

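The top view shows the safe's panel at about (366,184), with the dial at (338,181) and the collar at (402,200). The tub is at (265,180), the jar at (377,249), the tube block at (314,233) and the rack at (454,202). The scene view confirms the handle at (284,185) and the collar at (257,157).

```bash
cat > h.py <<'E'
import numpy as np, cv2
from scipy.spatial.transform import Rotation as R
def cloud(c):
    K=c['camera_matrix'];z=c['z_map'];v,u=np.mgrid[:400,:640]
    P=np.stack([(u-K[0,2])/K[0,0]*z,(v-K[1,2])/K[1,1]*z,z],-1)
    T=np.linalg.inv(c['view']);return P@T[:3,:3].T+T[:3,3]
def rays(c,uv):
    uv=np.asarray(uv,float);K=c['camera_matrix'];T=np.linalg.inv(c['view'])
    d=np.c_[(uv[:,0]-K[0,2])/K[0,0],(uv[:,1]-K[1,2])/K[1,1],np.ones(len(uv))]
    return T[:3,3],d@T[:3,:3].T
def onplane(c,uv,Rp,o,h):   # panel-frame xy of pixels cast onto panel height h
    C,d=rays(c,uv);n=Rp[:,2];t=((o+h*n-C)@n)/(d@n)
    return (C+d*t[:,None]-o)@Rp
def panelR(psi):
    a=np.radians(27);c,s=np.cos(psi),np.sin(psi)
    x=np.array([np.cos(a)*c,np.cos(a)*s,np.sin(a)]);z=np.array([-np.sin(a)*c,-np.sin(a)*s,np.cos(a)])
    return np.c_[x,np.cross(z,x),z]
E
python3 - <<'E'
from h import *; import pickle
d=pickle.load(open('d0.pkl','rb'))
c=d['top'];P=cloud(c);hsv=cv2.cvtColor(c['color'],cv2.COLOR_BGR2HSV)
m=(hsv[...,1]<40)&(hsv[...,2]>150)&(c['z_map']>0)
m[:, :290]=0;m[:,442:]=0;m[:130]=0;m[240:]=0
Q=P[m]
for _ in range(4):
    o=Q.mean(0);n=np.linalg.svd(Q-o,full_matrices=0)[2][2];n*=np.sign(n[2])
    Q=P[m];Q=Q[abs((Q-o)@n)<.004]
print('tilt',np.degrees(np.arccos(n[2])),len(Q))
psi=np.arctan2(-n[1],-n[0])
# yaw also from the rectangle's edges
Rp=panelR(psi);q=(Q-o)@Rp
r=cv2.minAreaRect((q[:,:2]*1000).astype(np.float32));print('psi',psi,r)
rect=min([r[2],r[2]-90],key=abs);psi+=np.radians(rect) if 0 else 0
for p in (psi,psi+np.radians(rect)*.89):
    Rp=panelR(p);q=(Q-o)@Rp
    lo,hi=np.percentile(q,[.3],0)[0],np.percentile(q,[99.7],0)[0];ctr=(lo+hi)/2;ctr[2]=np.median(q[:,2])
    print(p,'size',hi-lo,'origin',o+Rp@ctr)
O=o+Rp@ctr;np.savez('panel.npz',psi=p,o=O)
for nme in d:
    c=d[nme];hs=cv2.cvtColor(c['color'],cv2.COLOR_BGR2HSV)
    X=((cloud(c)-O)@Rp)*1000
    uv=np.argwhere(np.ones((400,640)))[:,::-1];
    p9=(onplane(c,uv,Rp,O,.010)*1000).reshape(400,640,3)
    rr=np.hypot(p9[...,0],p9[...,1]-70);an=np.arctan2(p9[...,1]-70,p9[...,0])
    for col,lo,hi in(('blue',100,130),('yel',20,35),('red',0,8)):
        k=(hs[...,0]>=lo)&(hs[...,0]<=hi)&(hs[...,1]>110)&(hs[...,2]>70)&(rr>52)&(rr<74)
        n_,_,st,ce=cv2.connectedComponentsWithStats(k.astype(np.uint8))
        for i in range(1,n_):
            if st[i,4]>2:
                u=onplane(c,[ce[i]],Rp,O,.010)[0]*1000;print(nme,col,st[i,4],ce[i].round(1),'r',np.hypot(u[0],u[1]-70).round(1),'ang',np.arctan2(u[1]-70,u[0]).round(3))
    for lab,k in(('handle',(hs[...,0]>95)&(hs[...,0]<115)&(hs[...,1]>90)&(X[...,2]>40)&(X[...,2]<62)&(abs(X[...,0])<60)&(abs(X[...,1]-70)<60)),
                 ('collar',(X[...,2]>44)&(X[...,2]<54)&(np.hypot(X[...,0],X[...,1]+105)<30))):
        print(nme,lab,k.sum(),np.median(X[k],0) if k.any() else'', X[k].min(0),X[k].max(0))
    C=cv2.resize(c['color'][130:240,255:485] if nme=='top' else c['color'][135:270,190:390],None,fx=3.4 if nme=='top' else 3.9,fy=3.4 if nme=='top' else 3.9,interpolation=cv2.INTER_CUBIC)
    cv2.imwrite(f'pics/crop_{nme}.png',C)
E
```

```text
tilt 9.840142046633112 711
psi 0.15768070160594436 ((47.46607971191406, -12.296768188476562), (378.8788757324219, 159.3295440673828), 53.56716537475586)
0.15768070160594436 size [0.26642853 0.33101624 0.08259453] origin [ 0.55986665 -0.10240183  0.11582725]
-0.40824619723419875 size [0.14010084 0.37211589 0.04763045] origin [ 0.56547317 -0.10582068  0.10860082]
scene blue 19 [284.1 183.8] r 62.5 ang -2.259
scene blue 16 [301.8 209.4] r 67.9 ang 1.956
scene handle 35 [ 5.90591881 66.06523747 51.95043995] [-2.37473016 59.61477834 42.13517692] [10.28826357 70.25704799 61.33179447]
scene collar 59 [ -3.82220578 -89.81813078  48.36100485] [ -20.526615   -109.55917793   44.02427127] [ 11.56596696 -76.1362604   50.89275853]
top blue 3 [320. 168.] r 72.6 ang 1.758
top red 6 [349.5 199.7] r 72.4 ang -2.67
top handle 15 [ 8.06820541 63.90617975 54.53552016] [ 1.13392699 56.90848332 40.52127497] [ 9.69516077 69.17350273 61.60030209]
top collar 117 [ -4.32571981 -90.45303459  46.25843281] [ -22.11630567 -107.23926407   44.01678033] [ 11.98672184 -75.95111828  52.06424272]
```

View pics/crop_top.png

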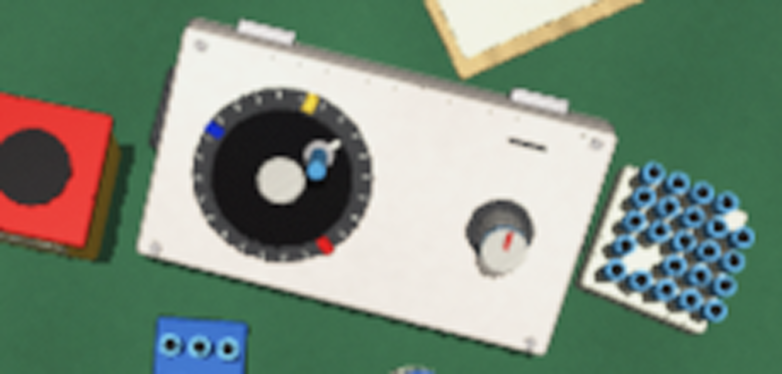

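The crop shows blue at (215,130), yellow at (310,102), red at (325,246), the pointer end at (338,143) and the collar's red stripe at (507,241). The plane fit failed, so I'll fit the panel by its outline corners, cast at their known heights.

```bash
python3 - <<'E'
from h import *; import pickle
d=pickle.load(open('d0.pkl','rb'))
c=d['top'];hsv=cv2.cvtColor(c['color'],cv2.COLOR_BGR2HSV)
cr=np.array([[190,22],[615,132],[547,353],[138,250]])/3.4+[255,130]-.35   # TL TR BR BL
C,dd=rays(c,cr);h=np.array([.148,.148,.062,.062]);W=C+dd*((h-C[2])/dd[:,2])[:,None]
print(W.round(4)); O=W.mean(0)
yv=W[0]-W[1]+W[3]-W[2];psi=np.arctan2(-yv[0],yv[1]);xv=W[0]-W[3]+W[1]-W[2]
print('psi',psi,np.arctan2(xv[1],xv[0]),'O',O,np.linalg.norm(W[0]-W[1]),np.linalg.norm(W[3]-W[2]),np.linalg.norm(W[0]-W[3]),np.linalg.norm(W[1]-W[2]))
# plane inliers check + yaw refinement
Rp=panelR(psi);P=cloud(c);q=(P-O)@Rp
k=(abs(q[...,2])<.008)&(abs(q[...,0])<.085)&(abs(q[...,1])<.16)&(hsv[...,1]<40)&(hsv[...,2]>150)
Q=P[k];mu=Q.mean(0);n=np.linalg.svd(Q-mu,full_matrices=0)[2][2];n*=np.sign(n[2])
print('plane',k.sum(),np.degrees(np.arccos(n[2])),np.arctan2(-n[1],-n[0]),'height off',np.median(q[k][:,2]))
# dial: black disc + rim (dark) contour cast at 5 mm; scene and top
for nm in d:
    c=d[nm];hs=cv2.cvtColor(c['color'],cv2.COLOR_BGR2HSV)
    uv=np.argwhere(np.ones((400,640)))[:,::-1]
    p=(onplane(c,uv,Rp,O,.010)*1000).reshape(400,640,3);rr=np.hypot(p[...,0],p[...,1]-70)
    dark=((hs[...,2]<95)&(rr<80)).astype(np.uint8)
    ct=max(cv2.findContours(dark,0,1)[0],key=cv2.contourArea)[:,0]
    e=onplane(c,ct,Rp,O,.005)[:,:2]*1000;(x,y),r=cv2.minEnclosingCircle(e.astype(np.float32))
    hull=cv2.convexHull(e.astype(np.float32));M=cv2.moments(hull);print(nm,'rim centre',M['m10']/M['m00'],M['m01']/M['m00'],r)
    for col,lo,hi in(('blue',105,130),('yel',18,35),('red',0,10)):
        k=(hs[...,0]>=lo)&(hs[...,0]<=hi)&(hs[...,1]>110)&(hs[...,2]>70)&(rr>50)&(rr<80)
        w=k*hs[...,1].astype(float)
        if k.sum()>1:
            u=np.average(uv,axis=0,weights=w.ravel()); a=onplane(c,[u],Rp,O,.010)[0]*1000
            print(nm,col,k.sum(),u.round(1),a[:2].round(1),'r',np.hypot(a[0],a[1]-70).round(1),'ang',np.arctan2(a[1]-70,a[0]).round(3))
    X=((cloud(c)-O)@Rp)*1000
    for lab,k in(('handle',(hs[...,0]>95)&(hs[...,0]<115)&(hs[...,1]>90)&(X[...,2]>45)&(X[...,2]<62)&(abs(X[...,0])<60)&(abs(X[...,1]-70)<60)),
                 ('collar',(X[...,2]>42)&(X[...,2]<54)&(np.hypot(X[...,0],X[...,1]+105)<30))):
        print(nm,lab,k.sum(),X[k].mean(0) if k.any() else'')
np.savez('panel.npz',psi=psi,o=O)
px=np.array([[338,143]])/3.4+[255,130]-.35;a=onplane(d['top'],px,Rp,O,.012)[0]*1000;print('ptr',a,np.arctan2(a[1]-70,a[0]))
E
```

```text
[[ 0.6834  0.0535  0.148 ]
 [ 0.5929 -0.2661  0.148 ]
 [ 0.4304 -0.2263  0.062 ]
 [ 0.5194  0.0998  0.062 ]]
psi -0.2710722574742287 -0.2577749919189604 O [ 0.5565098  -0.08479851  0.105     ] 0.33212621471829995 0.33802256841882894 0.19091200581256434 0.18810734885748265
plane 4933 27.000568441507827 -0.2680407019072145 height off 0.00036768944339518367
scene rim centre -2.3814866193159694 71.33321960319273 74.220458984375
scene blue 17 [301.9 209.5] [ 21.5 129.7] r 63.5 ang 1.225
scene yel 21 [274.6 197.6] [61.2 63.4] r 61.6 ang -0.107
scene red 8 [294.7 184. ] [-48.9  23.8] r 67.3 ang -2.384
scene handle 27 [27.39914685 50.35673237 52.96368329]
scene collar 83 [   1.24966186 -100.73296868   49.08162453]
top rim centre -4.378679324906465 70.80518929257094 69.75078582763672
top blue 20 [317.9 167.9] [ 20.7 129.3] r 62.8 ang 1.234
top yel 25 [345.7 160.3] [59.  63.6] r 59.3 ang -0.109
top red 22 [350.  201.5] [-47.7  25. ] r 65.6 ang -2.386
top handle 26 [26.08477291 46.88874757 55.08941261]
top collar 148 [  -0.88613359 -104.67860942   48.24950652]
ptr [35.43033304 35.24977795 12.        ] -0.7757075916264894
```

```bash
cat >> h.py <<'E'
def rel(s,Rt,pt):  # shift (mm, tool axes) and rotvec from current pose
    q=s['orientation'];R0=R.from_quat([q[1],q[2],q[3],q[0]])
    return (R0.inv().apply(pt-s['tcp_pos'])*1000).round(1),(R0.inv()*R.from_matrix(Rt)).as_rotvec().round(3)
def panel():
    f=np.load('panel.npz');Rp=panelR(f['psi']);return Rp,f['o']
def Rtool(Rp): return np.c_[Rp[:,1],Rp[:,0],-Rp[:,2]]
E
python3 - <<'E'
from h import *; import pickle
from workcell import env
f=np.load('panel.npz');Rp=panelR(-.268);O=f['o']
d=pickle.load(open('d0.pkl','rb'))
from scipy.optimize import least_squares
c=d['top'];cs=d['scene']
T=np.r_[onplane(c,[[317.9,167.9],[345.7,160.3],[350,201.5]],Rp,O,.010)]*1000
S=np.r_[onplane(cs,[[301.9,209.5],[274.6,197.6]],Rp,O,.010)]*1000
Q=np.r_[T,S][:,:2]
r=least_squares(lambda p:np.hypot(*(Q-p).T)-64,[0,70]).x;print('dial',r,np.hypot(*(Q-r).T),np.arctan2(Q[:,1]-r[1],Q[:,0]-r[0]))
O=O+Rp@np.r_[r-[0,70],0]/1000*.8;np.savez('panel.npz',psi=-.268,o=O);print(O)
X=((cloud(c)-O)@Rp)*1000
k=np.hypot(X[...,0],X[...,1]-70)<12;print('hub height',np.percentile(X[k][:,2],[5,50,95]))
s=env.get_state()
for p in([-.0,.03,.17],[0,.07,.13]): print(O+Rp@p,rel(s,Rtool(Rp),O+Rp@np.array(p)))
E
```

```text
dial [-3.12613268 70.64589697] [63.2862769  62.67480224 63.64339932 64.41920552 65.18309498] [ 1.17875442 -0.1135739  -2.34632583  1.16912491 -0.11102404]
[ 0.55449785 -0.08371017  0.10386461]
hub height [10.50980017 13.72117454 16.85408196]
[ 0.48801865 -0.034344    0.25533572] (array([ 437. , -354.8,  -24.2]), array([-0.44 ,  0.213, -0.89 ]))
[ 0.51612215 -0.00058063  0.21969546] (array([ 475.9, -375. ,   11.5]), array([-0.44 ,  0.213, -0.89 ]))
```

Request:
apply_moves --rows '[{"xyz":[30,-25,-30],"turn":[-0.04,0.02,-0.08],"grip":0.5},{"xyz":[437,-355,-25],"turn":[-0.44,0.213,-0.89],"grip":0.5},{"xyz":[437,-355,-25],"turn":[-0.44,0.213,-0.89],"grip":0.5},{"xyz":[437,-355,-25],"turn":[-0.44,0.213,-0.89],"grip":0.5},{"xyz":[437,-355,-25],"turn":[-0.44,0.213,-0.89],"grip":0.5},{"xyz":[437,-355,-25],"turn":[-0.44,0.213,-0.89],"grip":0.5},{"xyz":[437,-355,-25],"turn":[-0.44,0.213,-0.89],"grip":0.5},{"xyz":[437,-355,-25],"turn":[-0.44,0.213,-0.89],"grip":0.5},{"xyz":[437,-355,-25],"turn":[-0.44,0.213,-0.89],"grip":0.5},{"xyz":[437,-355,-25],"turn":[-0.44,0.213,-0.89],"grip":0.5},{"xyz":[437,-355,-25],"turn":[-0.44,0.213,-0.89],"grip":0.5},{"xyz":[437,-355,-25],"turn":[-0.44,0.213,-0.89],"grip":0.5}]'

```text
clock: 1.1
tcp_pos: [0.454, -0.0958, 0.2566]
orientation: [0.187, 0.773, 0.589, 0.142]
wrist_force: [0.7, -1.2, -0.4]
finger_gap: 0.0429
grip_force: 0.0
```

```bash
python3 - <<'E'
from h import *
from workcell import env
Rp,O=panel();s=env.get_state();print(s['tcp_pos'],s['joint_pos'].round(3));print(rel(s,Rtool(Rp),O+Rp@np.array([-0,.03,.17])))
E
```

```text
[ 0.45395505 -0.09579615  0.25655396] [-0.428 -0.297 -0.627  0.772  0.071  1.428]
(array([68.3, 14.2,  8.5]), array([ 0.003,  0.002, -0.   ]))
```

Request:
apply_moves --rows '[{"xyz":[35,7,4],"turn":[0,0,0],"grip":0.5},{"xyz":[60,14,8],"turn":[0,0,0],"grip":0.5},{"xyz":[60,14,8],"turn":[0,0,0],"grip":0.5},{"xyz":[60,14,8],"turn":[0,0,0],"grip":0.5}]'

```text
clock: 1.43
tcp_pos: [0.4854, -0.0421, 0.2549]
orientation: [0.186, 0.772, 0.591, 0.141]
wrist_force: [0.1, 0.1, -0.2]
finger_gap: 0.043
grip_force: 0.0
```

```bash
python3 - <<'E'
from h import *
from workcell import env,imaging
import pickle
Rp,O=panel();s=env.get_state();print((Rp.T@(s['tcp_pos']-O)*1000).round(1),s['joint_pos'].round(3),rel(s,Rtool(Rp),O+Rp@np.array([-0,.03,.17])))
c=imaging.read_camera('wrist');pickle.dump(c,open('w1.pkl','wb'));cv2.imwrite('pics/w1.png',c['color']);print(c['camera_matrix'],c['view'])
E
```

```text
[ -0.6  21.8 169.8] [-0.245 -0.238 -0.591  0.746 -0.01   1.586] (array([ 8.2,  0.6, -0.2]), array([-0.   , -0.001,  0.005]))
[[309.70691629   0.         318.1073095 ]
 [  0.         309.70691629 197.77204447]
 [  0.           0.           1.        ]] [[ 0.86066793 -0.23053767  0.45398579 -0.5437177 ]
 [-0.37013935 -0.89555372  0.24694209  0.10678792]
 [ 0.34963921 -0.38057314 -0.85610543  0.18863058]
 [ 0.          0.          0.          1.        ]]
```

View pics/w1.png

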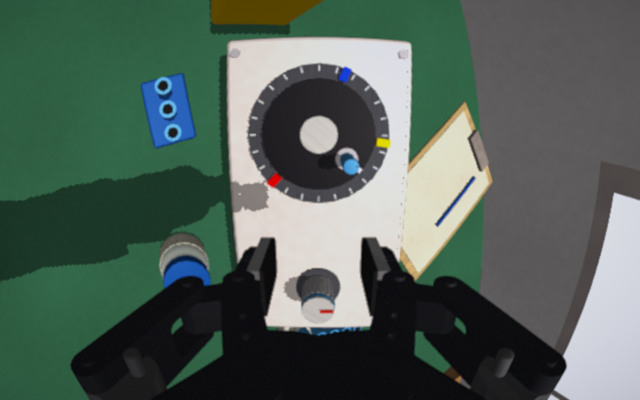

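The wrist view shows blue at (345,74), yellow at (382,143), red at (274,180), the handle top at (350,167), the hub at (319,134) and the collar top at (318,308).

```bash
cat >> h.py <<'E'
def wplane(c,uv,Rp,o,h):  # fisheye pixels cast onto panel height h -> panel frame, mm
    uv=np.asarray(uv,float);K=c['camera_matrix'];T=np.linalg.inv(c['view'])
    d=(uv-K[:2,2])/K[0,0];th=np.hypot(*d.T);s=np.sin(th)/np.maximum(th,1e-9)
    D=np.c_[d*s[:,None],np.cos(th)]@T[:3,:3].T;n=Rp[:,2]
    t=((o+h*n-T[:3,3])@n)/(D@n);return (T[:3,3]+D*t[:,None]-o)@Rp*1000
def wclips(c,Rp,o,ctr=None):
    hs=cv2.cvtColor(c['color'],cv2.COLOR_BGR2HSV);uv=np.argwhere(np.ones((400,640)))[:,::-1];out={}
    p=wplane(c,uv,Rp,o,.010).reshape(400,640,3)
    if ctr is None: ctr=(0,70)
    rr=np.hypot(p[...,0]-ctr[0],p[...,1]-ctr[1])
    for col,lo,hi in(('blue',112,130),('yellow',20,35),('red',0,8)):
        k=(hs[...,0]>=lo)&(hs[...,0]<=hi)&(hs[...,1]>150)&(hs[...,2]>90)&(rr>54)&(rr<76)
        if k.sum()>5: out[col]=(int(k.sum()),p[k][:,:2].mean(0))
    return out
E
python3 - <<'E'
from h import *
from scipy.optimize import least_squares
import pickle
c=pickle.load(open('w1.pkl','rb'));Rp,O=panel()
hs=cv2.cvtColor(c['color'],cv2.COLOR_BGR2HSV)
# rim: dark outer contour
k=(hs[...,2]<110).astype(np.uint8);k[:55]=0;k[212:]=0;k[:,:242]=0;k[:,400:]=0
ct=max(cv2.findContours(k,0,1)[0],key=cv2.contourArea)[:,0];e=wplane(c,ct,Rp,O,.005)[:,:2]
f=least_squares(lambda p:np.hypot(*(e-p[:2]).T)-p[2],[0,70,71],loss='soft_l1').x;print('rim',f)
cl=wclips(c,Rp,O);print(cl)
Q=np.array([v[1] for v in cl.values()])
# hub / handle
kk=((hs[...,1]<40)&(hs[...,2]>150)).astype(np.uint8);n,_,st,ce=cv2.connectedComponentsWithStats(kk);i=np.argmin(np.hypot(*(ce-[319,134]).T));print('hub',st[i,4],wplane(c,[ce[i]],Rp,O,.016))
r=f[:2]
for n,v in cl.items(): print(n,np.hypot(*(v[1]-r)),np.arctan2(*(v[1]-r)[::-1]))
k=(hs[...,0]>95)&(hs[...,0]<112)&(hs[...,1]>90);k[:150]=0;k[185:]=0;k[:,:335]=0;k[:,370:]=0
n,_,st,ce=cv2.connectedComponentsWithStats(k.astype(np.uint8));print(st,ce)
for u,h in(([350.5,167],.056),([359,172],.012)):
    a=wplane(c,[u],Rp,O,h)[0];print(a,np.hypot(*(a[:2]-r)),np.arctan2(a[1]-r[1],a[0]-r[0]))
print('collar',wplane(c,[[318,309]],Rp,O,.048))
C=cv2.resize(c['color'][55:215,235:405],None,fx=3.5,fy=3.5,interpolation=cv2.INTER_CUBIC);cv2.imwrite('pics/w1c.png',C)
E
```

```text
rim [-1.18532577 69.27881262 67.90075804]
{'blue': (126, array([ 24.51509201, 128.33035264])), 'yellow': (115, array([63.14631519, 62.51684498])), 'red': (94, array([-44.668539  ,  23.43884697]))}
hub 1080 [[3.29206552e-02 6.96686175e+01 1.60000000e+01]]
blue 64.40183113191061 1.1603010983622832
yellow 64.68604358404674 -0.10472651539632714
red 63.18300628086741 -2.329816054155061
[[     0      0    640    400 255704]
 [   341    154     19     22    296]] [[319.46542487 199.54062119]
 [349.36824324 164.40878378]]
[27.07290439 45.34891067 56.        ] 37.02928271707559 -0.7026505233716166
[40.45366322 32.51338452 12.        ] 55.54729612754873 -0.7233187702261453
collar [[   0.49994694 -104.25779175   48.        ]]
```

View pics/w1c.png

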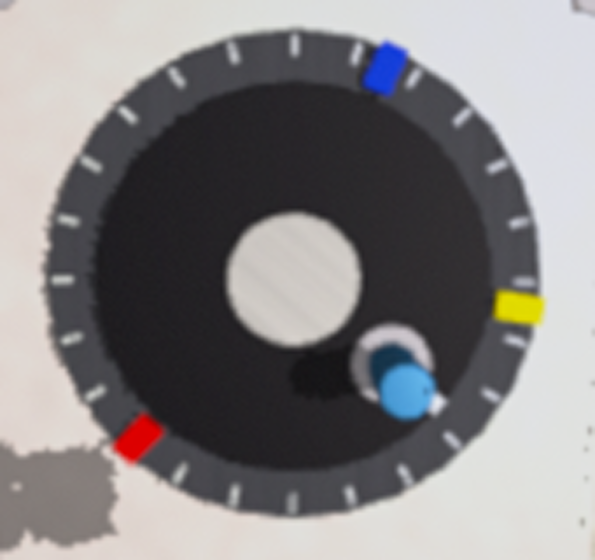

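Blue, yellow and red are at about 1.167, -0.110 and 3.945 rad, and the handle starts near -0.71. The dial centre is at about (-0.7, 69.5) in my panel frame. I'll descend onto the handle next.

```bash
python3 - <<'E'
from h import *
from workcell import env
Rp,O=panel();s=env.get_state();print((Rp.T@(s['tcp_pos']-O)*1000).round(1));print(rel(s,Rtool(Rp),O+Rp@np.array([.0265,.0459,.025])))
E
```

```text
[ -0.7  20.6 169.8]
(array([ 25.4,  27.3, 144.7]), array([-0.   ,  0.001,  0.003]))
```

Request:
apply_moves --rows '[{"xyz":[12,13,20],"turn":[0,0,0],"grip":0.5},{"xyz":[25.4,27.3,50],"turn":[0,0,0],"grip":0.5},{"xyz":[25.4,27.3,80],"turn":[0,0,0],"grip":0.5},{"xyz":[25.4,27.3,110],"turn":[0,0,0],"grip":0.5},{"xyz":[25.4,27.3,130],"turn":[0,0,0],"grip":0.5},{"xyz":[25.4,27.3,144.7],"turn":[0,0,0],"grip":0.5},{"xyz":[25.4,27.3,144.7],"turn":[0,0,0],"grip":0.5},{"xyz":[25.4,27.3,144.7],"turn":[0,0,0],"grip":0.5}]'

```text
clock: 2.15
tcp_pos: [0.5779, -0.0452, 0.1379]
orientation: [0.186, 0.774, 0.589, 0.14]
wrist_force: [0.2, 0.7, 0.1]
finger_gap: 0.0428
grip_force: 0.0
```

```bash
python3 - <<'E'
from h import *
from workcell import env,imaging
import pickle
Rp,O=panel();s=env.get_state();print((Rp.T@(s['tcp_pos']-O)*1000).round(1),s['wrist_force'].round(1));print(rel(s,Rtool(Rp),O+Rp@np.array([.0265,.0459,.025])))
c=imaging.read_camera('wrist');pickle.dump(c,open('w2.pkl','wb'));cv2.imwrite('pics/w2.png',c['color'])
E
```

```text
[26.4 43.4 24.7] [0.2 0.7 0.1]
(array([ 2.5,  0. , -0.3]), array([-0.002,  0.003, -0.002]))
```

View pics/w2.png

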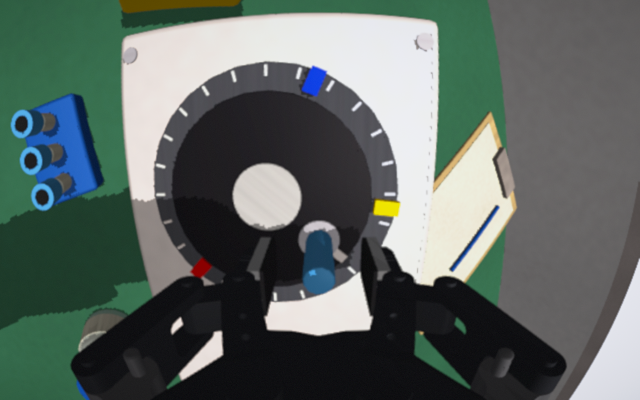

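The handle stands midway between the open fingers at (318,265), so I'll close on it.

Request:
apply_moves --rows '[{"xyz":[2.5,0,0],"turn":[0,0,0],"grip":0},{"xyz":[2.5,0,0],"turn":[0,0,0],"grip":0},{"xyz":[2.5,0,0],"turn":[0,0,0],"grip":0},{"xyz":[2.5,0,0],"turn":[0,0,0],"grip":0},{"xyz":[2.5,0,0],"turn":[0,0,0],"grip":0}]' --force 40

```text
clock: 2.62
tcp_pos: [0.5797, -0.041, 0.1403]
orientation: [0.187, 0.773, 0.59, 0.142]
wrist_force: [-5.0, 1.0, 6.0]
finger_gap: 0.0132
grip_force: 39.1
```

```bash
cat >> h.py <<'E'
C0=np.array([-.7,69.5])
def where():
    from workcell import env
    Rp,O=panel();s=env.get_state();p=Rp.T@(s['tcp_pos']-O)*1000;v=p[:2]-C0
    print('t',round(float(s['clock']),2),'panel',p.round(1),'r',np.hypot(*v).round(1),'ang',np.arctan2(v[1],v[0]).round(3),'F',s['wrist_force'].round(1),'gap',s['finger_gap'],'grip',s['grip_force'],rel(s,Rtool(Rp),s['tcp_pos'])[1])
    return p
def arc(a0,angs,off=(0,0)):  # shifts in tool x (panel y), tool y (panel x)
    e=lambda a:36*np.array([np.sin(a),np.cos(a)])
    print([list((e(a)-e(a0)+off).round(1)) for a in angs])
E
python3 - <<'E'
from h import *
p=where()
E
```

```text
t 2.62 panel [28.2 47.9 26.6] r 36.0 ang -0.643 F [-5.  1.  6.] gap 0.013150717626900892 grip 39.11376893520355 [0.003 0.001 0.001]
```

```bash
python3 - <<'E'
from h import *
from workcell import imaging
import pickle
Rp,O=panel();c=imaging.read_camera('wrist');pickle.dump(c,open('w3.pkl','wb'))
c2=pickle.load(open('w2.pkl','rb'))
for k_ in(c2,c):
    cl=wclips(k_,Rp,O)
    for n,v in cl.items(): print(n,v[0],np.hypot(*(v[1]-C0)).round(1),np.arctan2(*(v[1]-C0)[::-1]).round(3))
    hs=cv2.cvtColor(k_['color'],cv2.COLOR_BGR2HSV)
    k=((hs[...,1]<70)&(hs[...,2]>120)).astype(np.uint8);n,_,st,ce=cv2.connectedComponentsWithStats(k);p=wplane(k_,ce,Rp,O,.016)
    for i in range(1,n):
        if 30<st[i,4]<5000 and np.hypot(*(p[i,:2]-C0))<75: print(st[i],p[i].round(1),np.arctan2(*(p[i,:2]-C0)[::-1]))
cv2.imwrite('pics/w3.png',np.hstack([cv2.resize(x['color'][40:310,150:420],(400,400)) for x in(c2,c)]))
E
```

```text
blue 464 64.3 1.164
yellow 404 64.6 -0.107
red 211 63.6 -2.336
[263  64   5  13  60] [  1.4 134.2  16. ] 1.5380076623607155
[295  67   7  13  59] [ 17.6 132.1  16. ] 1.28655095850743
[325  80  10  12  59] [ 32.6 125.9  16. ] 1.0369562225703597
[ 233  163   68   67 3568] [ 0.6 70.8 16. ] 0.7524807322306016
[303 221  44  41 477] [31.1 49.1 16. ] -0.5707964450535192
[202 277  11   8  42] [-39.5  18.   16. ] -2.2170383875705517
blue 453 64.3 1.165
yellow 390 64.6 -0.107
red 202 63.8 -2.333
[261  73   5  13  57] [  1.5 134.5  16. ] 1.53650926356002
[293  76   7  13  58] [ 17.7 132.4  16. ] 1.2866405010185418
[322  89  10  12  59] [ 32.7 126.1  16. ] 1.0383866215984745
[ 231  171   67   64 3320] [ 0.8 71.1 16. ] 0.8293950729594816
[313 225  21  12 108] [31.4 56.3 16. ] -0.39078677076464974
```

View pics/w3.png

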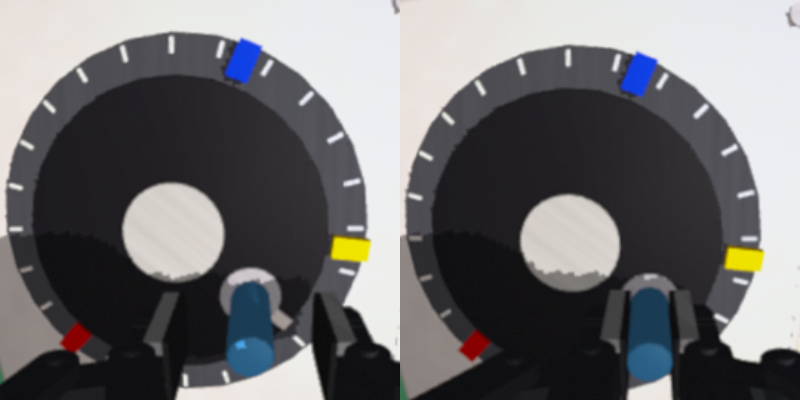

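The left frame (open) shows the handle top at full pixel about (319,280); the right frame (gripped) shows it at (318,284), with the pads hiding the pointer.

```bash
cat >> h.py <<'E'
def handle(c,Rp,O,h=.056):  # centre of the lit top disc of the post
    hs=cv2.cvtColor(c['color'],cv2.COLOR_BGR2HSV).astype(int)
    k=((abs(hs[...,0]-103)<9)&(hs[...,1]>80)&(hs[...,2]>40)).astype(np.uint8);k[:,:290]=0;k[:,345:]=0;k[:200]=0;k[310:]=0
    n,_,st,ce=cv2.connectedComponentsWithStats(k);i=1+np.argmax(st[1:,4]);x,y,w,hh=st[i,:4]
    v=hs[...,2]*k
    u=[x+w/2-.5,y+hh-w*.42]   # bottom of blob = near edge of the top ellipse
    p=wplane(c,[u],Rp,O,h)[0];d=p[:2]-C0;return st[i],np.round(u,1),p.round(1),np.hypot(*d).round(1),np.arctan2(d[1],d[0]).round(3)
E
python3 - <<'E'
from h import *
import pickle
Rp,O=panel()
for f in('w2','w3'):
    c=pickle.load(open(f+'.pkl','rb'));print(handle(c,Rp,O))
where()
E
```

```text
(array([ 302,  230,   34,   65, 1742], dtype=int32), array([318.5, 280.7]), array([27.2, 45.5, 56. ]), np.float64(36.8), np.float64(-0.711))
(array([ 302,  234,   33,   64, 1694], dtype=int32), array([318. , 284.1]), array([28.5, 47.1, 56. ]), np.float64(36.8), np.float64(-0.654))
t 2.67 panel [28.2 47.9 26.6] r 36.0 ang -0.643 F [-5.4  0.5  7.1] gap 0.01268993771293871 grip 39.1137421131134 [0.003 0.001 0.001]
```

```bash
sed -i 's/^C0=.*/C0=np.array([-.7,70.])/' h.py; python3 - <<'E'
from h import *
arc(-.65,[-.5,-.25,.05,.35,.65,.95,1.25,1.55,1.85,2.15,2.4,2.55])
E
```

```text
[[np.float64(4.5), np.float64(2.9)], [np.float64(12.9), np.float64(6.2)], [np.float64(23.6), np.float64(7.3)], [np.float64(34.1), np.float64(5.2)], [np.float64(43.6), np.float64(0.0)], [np.float64(51.1), np.float64(-7.7)], [np.float64(56.0), np.float64(-17.3)], [np.float64(57.8), np.float64(-27.9)], [np.float64(56.4), np.float64(-38.6)], [np.float64(51.9), np.float64(-48.4)], [np.float64(46.1), np.float64(-55.2)], [np.float64(41.9), np.float64(-58.5)]]
```

Request:
apply_moves --rows '[{"xyz":[4.5,2.9,-1],"turn":[0,0,0],"grip":0},{"xyz":[12.9,6.2,-2],"turn":[0,0,0],"grip":0},{"xyz":[23.6,7.3,-2],"turn":[0,0,0],"grip":0},{"xyz":[34.1,5.2,-2],"turn":[0,0,0],"grip":0},{"xyz":[43.6,0,-2],"turn":[0,0,0],"grip":0},{"xyz":[51.1,-7.7,-2],"turn":[0,0,0],"grip":0},{"xyz":[56,-17.3,-2],"turn":[0,0,0],"grip":0},{"xyz":[57.8,-27.9,-2],"turn":[0,0,0],"grip":0},{"xyz":[56.4,-38.6,-2],"turn":[0,0,0],"grip":0},{"xyz":[51.9,-48.4,-2],"turn":[0,0,0],"grip":0},{"xyz":[46.1,-55.2,-2],"turn":[0,0,0],"grip":0},{"xyz":[41.9,-58.5,-2],"turn":[0,0,0],"grip":0}]'

```text
clock: 3.67
tcp_pos: [0.5401, 0.0132, 0.1139]
orientation: [0.187, 0.773, 0.59, 0.142]
wrist_force: [10.3, -1.9, -11.7]
finger_gap: 0.0129
grip_force: 39.6
```

```bash
python3 - <<'E'
from h import *
from workcell import imaging
import pickle
p=where();Rp,O=panel();c=imaging.read_camera('wrist');print(handle(c,Rp,O));pickle.dump(c,open('w4.pkl','wb'))
arc(2.55,[2.85,3.15,3.45,3.75,4.05,4.35,4.65,4.95,5.25,5.55,5.85,6.15])
E
```

```text
t 3.67 panel [-30.6  89.6  26.9] r 35.8 ang 2.561 F [ 10.3  -1.9 -11.7] gap 0.012871295253089502 grip 39.63315725326538 [0.003 0.001 0.001]
(array([ 302,  234,   33,   64, 1696], dtype=int32), array([318. , 284.1]), array([-30.2,  88.6,  56. ]), np.float64(34.9), np.float64(2.579))
[[np.float64(-9.7), np.float64(-4.6)], [np.float64(-20.4), np.float64(-6.1)], [np.float64(-31.0), np.float64(-4.4)], [np.float64(-40.7), np.float64(0.3)], [np.float64(-48.5), np.float64(7.7)], [np.float64(-53.7), np.float64(17.1)], [np.float64(-56.0), np.float64(27.6)], [np.float64(-55.1), np.float64(38.4)], [np.float64(-51.0), np.float64(48.3)], [np.float64(-44.2), np.float64(56.6)], [np.float64(-35.2), np.float64(62.6)], [np.float64(-24.9), np.float64(65.6)]]
```

Request:
apply_moves --rows '[{"xyz":[-9.7,-4.6,0.5],"turn":[0,0,0],"grip":0},{"xyz":[-20.4,-6.1,1],"turn":[0,0,0],"grip":0},{"xyz":[-31,-4.4,1],"turn":[0,0,0],"grip":0},{"xyz":[-40.7,0.3,1],"turn":[0,0,0],"grip":0},{"xyz":[-48.5,7.7,1],"turn":[0,0,0],"grip":0},{"xyz":[-53.7,17.1,1],"turn":[0,0,0],"grip":0},{"xyz":[-56,27.6,1],"turn":[0,0,0],"grip":0},{"xyz":[-55.1,38.4,1],"turn":[0,0,0],"grip":0},{"xyz":[-51,48.3,1],"turn":[0,0,0],"grip":0},{"xyz":[-44.2,56.6,1],"turn":[0,0,0],"grip":0},{"xyz":[-35.2,62.6,1],"turn":[0,0,0],"grip":0},{"xyz":[-24.9,65.6,1],"turn":[0,0,0],"grip":0}]'

```text
clock: 4.72
tcp_pos: [0.59, -0.0272, 0.1436]
orientation: [0.187, 0.774, 0.589, 0.14]
wrist_force: [-7.5, -1.2, 5.1]
finger_gap: 0.0128
grip_force: 42.0
```

```bash
python3 - <<'E'
from h import *
from workcell import imaging
p=where();Rp,O=panel();c=imaging.read_camera('wrist');print(handle(c,Rp,O))
arc(6.15,[6.4,6.65,6.9,7.1,7.25,7.33,7.37,7.39])
E
```

```text
t 4.72 panel [35.2 63.9 26.6] r 36.5 ang -0.169 F [-7.5 -1.2  5.1] gap 0.012774872161501642 grip 41.96861028671265 [ 0.     0.004 -0.   ]
(array([ 302,  234,   33,   64, 1681], dtype=int32), array([318. , 284.1]), array([35.7, 63.1, 56. ]), np.float64(37.0), np.float64(-0.187))
[[np.float64(9.0), np.float64(0.1)], [np.float64(17.7), np.float64(-2.1)], [np.float64(25.6), np.float64(-6.3)], [np.float64(31.0), np.float64(-11.0)], [np.float64(34.4), np.float64(-15.2)], [np.float64(36.0), np.float64(-17.7)], [np.float64(36.6), np.float64(-18.9)], [np.float64(37.0), np.float64(-19.6)]]
```

Request:
apply_moves --rows '[{"xyz":[9,0.1,0],"turn":[0,0,0],"grip":0},{"xyz":[17.7,-2.1,0],"turn":[0,0,0],"grip":0},{"xyz":[25.6,-6.3,0],"turn":[0,0,0],"grip":0},{"xyz":[31,-11,0],"turn":[0,0,0],"grip":0},{"xyz":[34.4,-15.2,0],"turn":[0,0,0],"grip":0},{"xyz":[36,-17.7,0],"turn":[0,0,0],"grip":0},{"xyz":[36.6,-18.9,0],"turn":[0,0,0],"grip":0}]'

```text
clock: 5.35
tcp_pos: [0.5838, 0.0137, 0.135]
orientation: [0.187, 0.773, 0.59, 0.142]
wrist_force: [-1.5, -1.7, 3.5]
finger_gap: 0.0126
grip_force: 41.6
```

```bash
sed -i 's/^C0=.*/C0=np.array([-.5,69.4])/' h.py; python3 - <<'E'
from h import *
from workcell import imaging
import pickle
p=where();Rp,O=panel();c=imaging.read_camera('wrist');pickle.dump(c,open('w5.pkl','wb'));print(handle(c,Rp,O));print(wclips(c,Rp,O))
cv2.imwrite('pics/w5.png',cv2.resize(c['color'][90:320,190:450],None,fx=2.6,fy=2.6,interpolation=cv2.INTER_CUBIC))
E
```

```text
t 5.35 panel [ 16.3 101.7  26.7] r 36.4 ang 1.09 F [-1.5 -1.7  3.5] gap 0.012622139811272807 grip 41.59202456474304 [0.003 0.001 0.001]
(array([ 302,  234,   33,   64, 1669], dtype=int32), array([318. , 284.1]), array([ 16.7, 100.9,  56. ]), np.float64(35.9), np.float64(1.07))
{'blue': (425, array([ 24.90412889, 128.92607592]))}
```

View pics/w5.png

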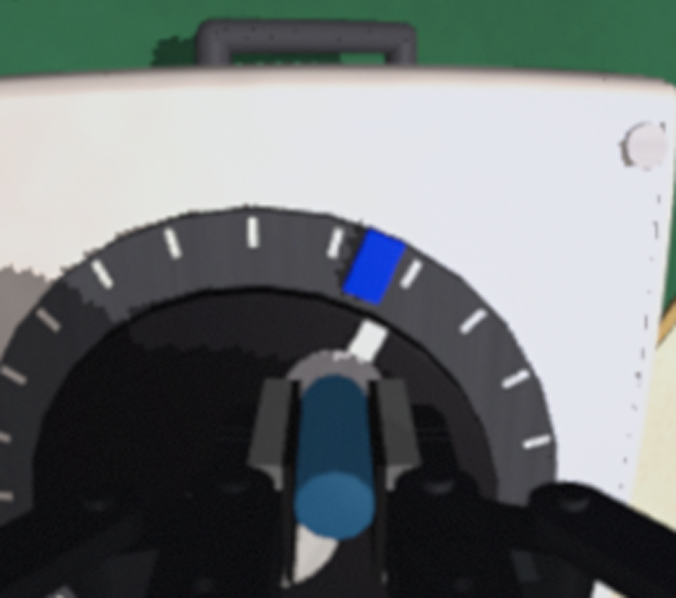

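The pointer is visible at (368,340) in the crop, just short of the blue clip's inner end at (362,297). I'll measure the gap.

```bash
cat >> h.py <<'E'
def pointer(c,Rp,O,a,ctr=(-.3,69.5)):
    hs=cv2.cvtColor(c['color'],cv2.COLOR_BGR2HSV);uv=np.argwhere(np.ones((400,640)))[:,::-1]
    p=wplane(c,uv,Rp,O,.0125).reshape(400,640,3)[...,:2]-ctr
    r=np.hypot(p[...,0],p[...,1]);an=np.arctan2(p[...,1],p[...,0])
    k=(r>47.5)&(r<56)&(abs((an-a+np.pi)%(2*np.pi)-np.pi)<.3)&(hs[...,1]<60)&(hs[...,2]>90)
    m=p[k].mean(0) if k.any() else np.zeros(2)
    return int(k.sum()),np.arctan2(m[1],m[0]).round(4),np.hypot(*m).round(1)
E
python3 - <<'E'
from h import *
import pickle
Rp,O=panel();c=pickle.load(open('w5.pkl','rb'))
for ct in((-.3,69.5),(.1,70)):
    b=wclips(c,Rp,O)['blue'][1]-ct;print(pointer(c,Rp,O,1.1,ct),np.arctan2(b[1],b[0]))
arc(1.090,[1.12,1.14,1.168])
E
```

```text
(139, np.float64(1.0723), np.float64(51.0)) 1.1696664117360325
(127, np.float64(1.0743), np.float64(50.7)) 1.1723726334498745
[[np.float64(0.5), np.float64(-1.0)], [np.float64(0.8), np.float64(-1.6)], [np.float64(1.2), np.float64(-2.5)]]
```

Request:
apply_moves --rows '[{"xyz":[0.7,-1.4,0],"turn":[0,0,0],"grip":0},{"xyz":[1.3,-2.8,0],"turn":[0,0,0],"grip":0},{"xyz":[1.3,-2.8,0],"turn":[0,0,0],"grip":0},{"xyz":[1.3,-2.8,0],"turn":[0,0,0],"grip":0}]'

```text
clock: 5.73
tcp_pos: [0.5819, 0.0155, 0.1338]
orientation: [0.187, 0.773, 0.59, 0.142]
wrist_force: [-1.2, 0.5, 5.4]
finger_gap: 0.0123
grip_force: 41.8
```

```bash
cat > chk.py <<'E'
import sys
from h import *
from workcell import imaging
import pickle
a=float(sys.argv[1]);p=where();Rp,O=panel();c=imaging.read_camera('wrist');pickle.dump(c,open('last.pkl','wb'))
h=handle(c,Rp,O);d=h[2][:2]-np.array([-.2,68.6]);print('handle',h[2],np.hypot(*d),np.arctan2(d[1],d[0]));print('ptr',pointer(c,Rp,O,a))
for n,v in wclips(c,Rp,O).items(): d=v[1]-[-.3,69.5];print(n,v[0],np.hypot(*d).round(1),np.arctan2(d[1],d[0]).round(4))
E
python3 chk.py 1.15
```

```text
t 5.73 panel [ 13.7 103.   26.7] r 36.4 ang 1.17 F [-1.2  0.5  5.4] gap 0.012341072645421069 grip 41.764617562294006 [0.003 0.    0.001]
handle [ 14.1 102.6  56. ] 36.884820726146955 1.172668410303167
ptr (141, np.float64(1.1545), np.float64(51.0))
blue 426 64.6 1.1703
```

Request:
apply_moves --rows '[{"xyz":[0.2,-0.5,0],"turn":[0,0,0],"grip":0},{"xyz":[0.2,-0.5,0],"turn":[0,0,0],"grip":0},{"xyz":[0.2,-0.5,0],"turn":[0,0,0],"grip":0},{"xyz":[0.2,-0.5,0],"turn":[0,0,0],"grip":0},{"xyz":[0.2,-0.5,0],"turn":[0,0,0],"grip":0},{"xyz":[0.2,-0.5,0],"turn":[0,0,0],"grip":0},{"xyz":[0.2,-0.5,0],"turn":[0,0,0],"grip":0}]'

```text
clock: 6.37
tcp_pos: [0.5816, 0.0157, 0.1337]
orientation: [0.187, 0.773, 0.59, 0.142]
wrist_force: [-2.4, -0.1, 5.7]
finger_gap: 0.0128
grip_force: 41.8
```

```bash
python3 chk.py 1.16; python3 - <<'E'
from h import *
arc(1.17,[1.0,.75,.45,.15,-.15,-.45,-.75,-1.05,-1.35,-1.65,-1.95,-2.25])
arc(-2.25,[-2.55,-2.85,-3.15,-3.45,-3.75,-4.05,-4.35,-4.65,-4.95,-5.25,-5.55,-5.8])
E
```

```text
t 6.37 panel [ 13.4 103.1  26.7] r 36.4 ang 1.18 F [-2.4 -0.1  5.7] gap 0.012820191530829668 grip 41.75299823284149 [0.003 0.    0.   ]
handle [ 13.8 102.7  56. ] 36.862040095469496 1.1812221881452523
ptr (141, np.float64(1.1637), np.float64(51.0))
blue 420 64.6 1.1705
[[np.float64(-2.9), np.float64(5.4)], [np.float64(-8.6), np.float64(12.3)], [np.float64(-17.5), np.float64(18.4)], [np.float64(-27.8), np.float64(21.6)], [np.float64(-38.5), np.float64(21.6)], [np.float64(-48.8), np.float64(18.4)], [np.float64(-57.7), np.float64(12.3)], [np.float64(-64.4), np.float64(3.9)], [np.float64(-68.3), np.float64(-6.2)], [np.float64(-69.0), np.float64(-16.9)], [np.float64(-66.6), np.float64(-27.4)], [np.float64(-61.2), np.float64(-36.7)]]
[[np.float64(7.9), np.float64(-7.3)], [np.float64(17.7), np.float64(-11.9)], [np.float64(28.3), np.float64(-13.4)], [np.float64(38.9), np.float64(-11.7)], [np.float64(48.6), np.float64(-6.9)], [np.float64(56.4), np.float64(0.5)], [np.float64(61.7), np.float64(9.9)], [np.float64(63.9), np.float64(20.4)], [np.float64(63.0), np.float64(31.1)], [np.float64(58.9), np.float64(41.0)], [np.float64(52.1), np.float64(49.4)], [np.float64(44.7), np.float64(54.5)]]
```

On blue within 0.01 rad and rested, so I go clockwise now.

Request:
apply_moves --rows '[{"xyz":[-2.9,5.4,0],"turn":[0,0,0],"grip":0},{"xyz":[-8.6,12.3,0],"turn":[0,0,0],"grip":0},{"xyz":[-17.5,18.4,0],"turn":[0,0,0],"grip":0},{"xyz":[-27.8,21.6,0],"turn":[0,0,0],"grip":0},{"xyz":[-38.5,21.6,0],"turn":[0,0,0],"grip":0},{"xyz":[-48.8,18.4,0],"turn":[0,0,0],"grip":0},{"xyz":[-57.7,12.3,0],"turn":[0,0,0],"grip":0},{"xyz":[-64.4,3.9,0],"turn":[0,0,0],"grip":0},{"xyz":[-68.3,-6.2,0],"turn":[0,0,0],"grip":0},{"xyz":[-69,-16.9,0],"turn":[0,0,0],"grip":0},{"xyz":[-66.6,-27.4,0],"turn":[0,0,0],"grip":0},{"xyz":[-61.2,-36.7,0],"turn":[0,0,0],"grip":0}]'

```text
clock: 7.42
tcp_pos: [0.5343, -0.0356, 0.1174]
orientation: [0.188, 0.773, 0.589, 0.143]
wrist_force: [7.8, 2.4, 3.2]
finger_gap: 0.0123
grip_force: 41.1
```

Request:
apply_moves --rows '[{"xyz":[7.9,-7.3,0],"turn":[0,0,0],"grip":0},{"xyz":[17.7,-11.9,0],"turn":[0,0,0],"grip":0},{"xyz":[28.3,-13.4,0],"turn":[0,0,0],"grip":0},{"xyz":[38.9,-11.7,0],"turn":[0,0,0],"grip":0},{"xyz":[48.6,-6.9,0],"turn":[0,0,0],"grip":0},{"xyz":[56.4,0.5,0],"turn":[0,0,0],"grip":0},{"xyz":[61.7,9.9,0],"turn":[0,0,0],"grip":0},{"xyz":[63.9,20.4,0],"turn":[0,0,0],"grip":0},{"xyz":[63,31.1,0],"turn":[0,0,0],"grip":0},{"xyz":[58.9,41,0],"turn":[0,0,0],"grip":0},{"xyz":[52.1,49.4,0],"turn":[0,0,0],"grip":0},{"xyz":[44.7,54.5,0],"turn":[0,0,0],"grip":0}]'

```text
clock: 8.42
tcp_pos: [0.5924, -0.0032, 0.1416]
orientation: [0.186, 0.772, 0.59, 0.142]
wrist_force: [0.1, 5.3, 5.0]
finger_gap: 0.0129
grip_force: 41.8
```

```bash
python3 chk.py 0.48; python3 - <<'E'
from h import *
arc(.483,[.3,.1,-.0,-.05,-.08])
E
```

```text
t 8.42 panel [30.7 87.6 26.7] r 36.1 ang 0.529 F [0.1 5.3 5. ] gap 0.012889971148126516 grip 41.798157691955566 [ 0.002 -0.002  0.002]
handle [31.1 86.7 56. ] 36.156603822815 0.5242918664269481
ptr (144, np.float64(0.5068), np.float64(51.3))
blue 439 64.4 1.1699
yellow 144 67.6 -0.0894
red 102 64.3 -2.3119
[[np.float64(-6.1), np.float64(2.5)], [np.float64(-13.1), np.float64(3.9)], [np.float64(-16.7), np.float64(4.1)], [np.float64(-18.5), np.float64(4.1)], [np.float64(-19.6), np.float64(4.0)]]
```

Request:
apply_moves --rows '[{"xyz":[-6.1,2.5,0],"turn":[0,0,0],"grip":0},{"xyz":[-13.1,3.9,0],"turn":[0,0,0],"grip":0},{"xyz":[-16.7,4.1,0],"turn":[0,0,0],"grip":0},{"xyz":[-18.5,4.1,0],"turn":[0,0,0],"grip":0}]'

```text
clock: 8.8
tcp_pos: [0.591, -0.0239, 0.1437]
orientation: [0.187, 0.773, 0.589, 0.142]
wrist_force: [1.4, 1.3, 6.0]
finger_gap: 0.0129
grip_force: 41.6
```

```bash
python3 chk.py -0.05
```

```text
t 8.8 panel [35.3 67.3 26.7] r 35.9 ang -0.058 F [1.4 1.3 6. ] gap 0.012935709368628557 grip 41.58304989337921 [0.003 0.002 0.   ]
handle [35.9 66.3 56. ] 36.173194495371845 -0.06362591408288588
ptr (46, np.float64(-0.0585), np.float64(53.4))
blue 454 64.2 1.1705
yellow 329 64.8 -0.1009
```

Request:
apply_moves --rows '[{"xyz":[-1.0,0,0],"turn":[0,0,0],"grip":0},{"xyz":[-1.0,0,0],"turn":[0,0,0],"grip":0},{"xyz":[-1.0,0,0],"turn":[0,0,0],"grip":0}]'

```text
clock: 9.1
tcp_pos: [0.5906, -0.0249, 0.1436]
orientation: [0.188, 0.773, 0.589, 0.141]
wrist_force: [1.5, 0.4, 6.1]
finger_gap: 0.0126
grip_force: 41.6
```

```bash
python3 chk.py -0.1; python3 - <<'E'
import cv2,pickle
c=pickle.load(open('last.pkl','rb'));cv2.imwrite('pics/w6.png',cv2.resize(c['color'][130:320,230:450],None,fx=3.1,fy=3.1,interpolation=cv2.INTER_CUBIC))
E
```

```text
t 9.1 panel [35.2 66.3 26.7] r 35.9 ang -0.088 F [1.5 0.4 6.1] gap 0.012628136843410239 grip 41.58537805080414 [0.003 0.002 0.   ]
handle [35.8 65.2 56. ] 36.16019911449604 -0.09416513073150837
ptr (38, np.float64(-0.101), np.float64(53.3))
blue 454 64.2 1.1703
yellow 346 64.6 -0.1035
```

View pics/w6.png

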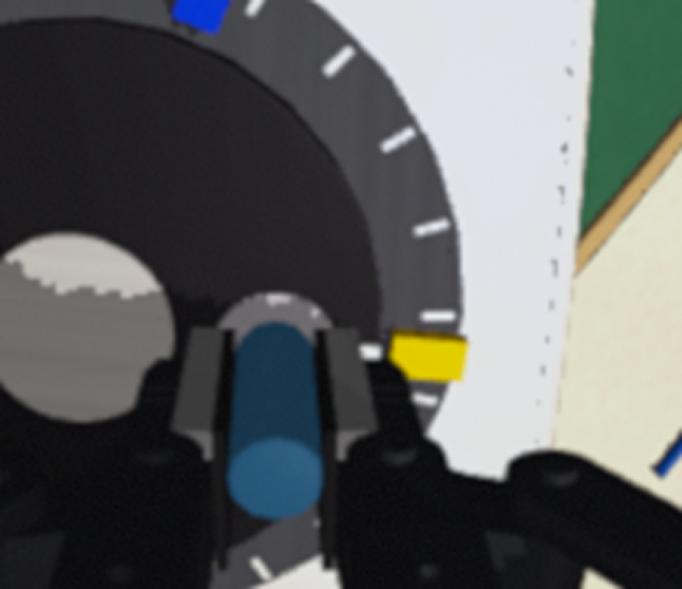

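The pointer tip at (371,351) lines up with the yellow clip's inner edge, which spans rows 335–372. I'll rest here, then go to red.

Request:
apply_moves --rows '[{"xyz":[-0.2,0,0],"turn":[0,0,0],"grip":0},{"xyz":[-0.2,0,0],"turn":[0,0,0],"grip":0},{"xyz":[-0.2,0,0],"turn":[0,0,0],"grip":0},{"xyz":[-0.2,0,0],"turn":[0,0,0],"grip":0},{"xyz":[-0.2,0,0],"turn":[0,0,0],"grip":0},{"xyz":[-0.2,0,0],"turn":[0,0,0],"grip":0},{"xyz":[-0.2,0,0],"turn":[0,0,0],"grip":0}]'

```text
clock: 9.73
tcp_pos: [0.5906, -0.025, 0.1436]
orientation: [0.187, 0.773, 0.589, 0.142]
wrist_force: [2.7, 0.5, 5.7]
finger_gap: 0.0125
grip_force: 41.6
```

```bash
python3 chk.py -0.1; python3 - <<'E'
from h import *
arc(-.09,[.1,.35,.65,.95,1.25,1.55,1.85,2.15,2.45,2.75,3.05,3.3])
arc(3.3,[3.5,3.65,3.77,3.84,3.88])
E
```

```text
t 9.73 panel [35.2 66.2 26.7] r 35.9 ang -0.09 F [2.7 0.5 5.7] gap 0.012514232886582452 grip 41.5822434425354 [0.003 0.002 0.   ]
handle [35.8 65.2 56. ] 36.16019911449604 -0.09416513073150837
ptr (37, np.float64(-0.0938), np.float64(53.3))
blue 455 64.2 1.1704
yellow 346 64.6 -0.1029
[[np.float64(6.8), np.float64(-0.0)], [np.float64(15.6), np.float64(-2.0)], [np.float64(25.0), np.float64(-7.2)], [np.float64(32.5), np.float64(-14.9)], [np.float64(37.4), np.float64(-24.5)], [np.float64(39.2), np.float64(-35.1)], [np.float64(37.8), np.float64(-45.8)], [np.float64(33.4), np.float64(-55.6)], [np.float64(26.2), np.float64(-63.6)], [np.float64(17.0), np.float64(-69.1)], [np.float64(6.5), np.float64(-71.7)], [np.float64(-2.4), np.float64(-71.4)]]
[[np.float64(-6.9), np.float64(1.8)], [np.float64(-11.8), np.float64(4.1)], [np.float64(-15.5), np.float64(6.4)], [np.float64(-17.5), np.float64(8.0)], [np.float64(-18.6), np.float64(8.9)]]
```

Request:
apply_moves --rows '[{"xyz":[6.8,0,0],"turn":[0,0,0],"grip":0},{"xyz":[15.6,-2,0],"turn":[0,0,0],"grip":0},{"xyz":[25,-7.2,0],"turn":[0,0,0],"grip":0},{"xyz":[32.5,-14.9,0],"turn":[0,0,0],"grip":0},{"xyz":[37.4,-24.5,0],"turn":[0,0,0],"grip":0},{"xyz":[39.2,-35.1,0],"turn":[0,0,0],"grip":0},{"xyz":[37.8,-45.8,0],"turn":[0,0,0],"grip":0},{"xyz":[33.4,-55.6,0],"turn":[0,0,0],"grip":0},{"xyz":[26.2,-63.6,0],"turn":[0,0,0],"grip":0},{"xyz":[17,-69.1,0],"turn":[0,0,0],"grip":0},{"xyz":[6.5,-71.7,0],"turn":[0,0,0],"grip":0},{"xyz":[-2.4,-71.4,0],"turn":[0,0,0],"grip":0}]'

```text
clock: 10.78
tcp_pos: [0.5286, -0.0102, 0.1112]
orientation: [0.187, 0.773, 0.59, 0.142]
wrist_force: [5.9, 2.9, 5.0]
finger_gap: 0.0125
grip_force: 41.4
```

Request:
apply_moves --rows '[{"xyz":[-6.9,1.8,0],"turn":[0,0,0],"grip":0},{"xyz":[-11.8,4.1,0],"turn":[0,0,0],"grip":0},{"xyz":[-15.5,6.4,0],"turn":[0,0,0],"grip":0},{"xyz":[-17.5,8,0],"turn":[0,0,0],"grip":0},{"xyz":[-17.5,8,0],"turn":[0,0,0],"grip":0}]'

```text
clock: 11.2
tcp_pos: [0.531, -0.0291, 0.1148]
orientation: [0.187, 0.773, 0.589, 0.142]
wrist_force: [0.8, 2.7, 6.8]
finger_gap: 0.0127
grip_force: 41.7
```

```bash
python3 chk.py -2.4; python3 - <<'E'
import cv2,pickle
c=pickle.load(open('last.pkl','rb'));cv2.imwrite('pics/w7.png',cv2.resize(c['color'][130:340,200:460],None,fx=2.8,fy=2.8,interpolation=cv2.INTER_CUBIC))
E
```

```text
t 11.2 panel [-28.1  46.5  26.6] r 35.9 ang -2.448 F [0.8 2.7 6.8] gap 0.012663027501688703 grip 41.67550563812256 [0.002 0.001 0.   ]
handle [-27.7  46.2  56. ] 35.468436672624854 -2.4580452459449407
ptr (0, np.float64(0.0), np.float64(0.0))
blue 409 64.1 1.1722
yellow 295 64.0 -0.1075
```

View pics/w7.png

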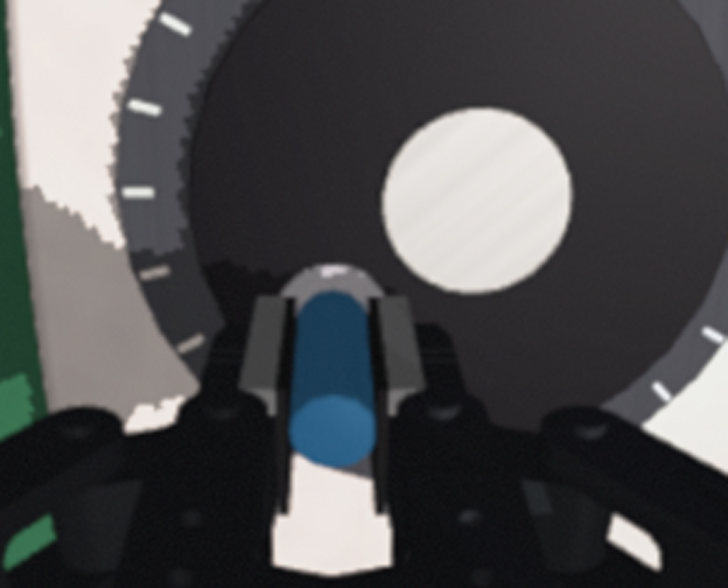

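Both the clip and the pointer are hidden by the fingers here, so I'll use the handle circle's geometry.

```bash
python3 - <<'E'
from h import *
from scipy.optimize import least_squares
for Q in(np.array([[13.4,103.1],[35.2,66.2],[-28.1,46.5],[16.3,101.7],[28.2,47.9]]),np.array([[13.8,102.7],[35.8,65.2],[-27.7,46.2],[16.7,100.9],[28.5,47.1]])):
    for fix in(0,1):
        f=least_squares(lambda p:np.hypot(*(Q-p[:2]).T)-(36 if fix else p[2]),[0,69,36]).x;d=Q-f[:2]
        print(f.round(2),np.arctan2(d[:,1],d[:,0]).round(3))
E
```

```text
[-0.59 69.81 36.08] [ 1.173 -0.101 -2.439  1.084 -0.651]
[-0.53 69.81 36.  ] [ 1.175 -0.101 -2.44   1.085 -0.651]
[1.000e-02 6.920e+01 3.603e+01] [ 1.18  -0.111 -2.449  1.086 -0.66 ]
[3.00e-02 6.92e+01 3.60e+01] [ 1.181 -0.111 -2.449  1.087 -0.66 ]
```

Request:
apply_moves --rows '[{"xyz":[-1.5,1.3,0],"turn":[0,0,0],"grip":0},{"xyz":[-2.8,2.6,0],"turn":[0,0,0],"grip":0},{"xyz":[-2.8,2.6,0],"turn":[0,0,0],"grip":0},{"xyz":[-2.8,2.6,0],"turn":[0,0,0],"grip":0}]'

```text
clock: 11.58
tcp_pos: [0.5322, -0.0318, 0.1157]
orientation: [0.186, 0.773, 0.59, 0.142]
wrist_force: [0.5, 3.7, 7.8]
finger_gap: 0.0127
grip_force: 41.8
```

```bash
sed -i 's/^C0=.*/C0=np.array([-.55,69.8])/;' h.py; sed -i 's/\[-.2,68.6\]/[0,69.2]/' chk.py; python3 chk.py -2.34
```

```text
t 11.58 panel [-26.   44.1  26.6] r 36.2 ang -2.353 F [0.5 3.7 7.8] gap 0.012717254581325211 grip 41.762330532073975 [0.002 0.    0.001]
handle [-25.6  44.3  56. ] 35.712322803200585 -2.3700549886668334
ptr (0, np.float64(0.0), np.float64(0.0))
blue 404 64.0 1.172
yellow 288 64.1 -0.1078
```

Request:
apply_moves --rows '[{"xyz":[-0.5,0.5,0],"turn":[0,0,0],"grip":0},{"xyz":[-0.5,0.5,0],"turn":[0,0,0],"grip":0},{"xyz":[-0.5,0.5,0],"turn":[0,0,0],"grip":0},{"xyz":[-0.5,0.5,0],"turn":[0,0,0],"grip":0},{"xyz":[-0.5,0.5,0],"turn":[0,0,0],"grip":0},{"xyz":[-0.5,0.5,0],"turn":[0,0,0],"grip":0},{"xyz":[-0.5,0.5,0],"turn":[0,0,0],"grip":0},{"xyz":[-0.5,0.5,0],"turn":[0,0,0],"grip":0.35},{"xyz":[-0.5,0.5,0],"turn":[0,0,0],"grip":0.5},{"xyz":[-0.5,0.5,0],"turn":[0,0,0],"grip":0.5},{"xyz":[-0.5,0.5,0],"turn":[0,0,0],"grip":0.5}]'

```text
clock: 12.55
tcp_pos: [0.5309, -0.0328, 0.1143]
orientation: [0.186, 0.773, 0.59, 0.14]
wrist_force: [0.1, 0.1, 0.4]
finger_gap: 0.0428
grip_force: 0.0
```

Request:
apply_moves --rows '[{"xyz":[0,0,-20],"turn":[0,0,0],"grip":0.5},{"xyz":[0,0,-50],"turn":[0,0,0],"grip":0.5},{"xyz":[0,0,-80],"turn":[0,0,0],"grip":0.5},{"xyz":[-30,0,-110],"turn":[0,0,0],"grip":0.5},{"xyz":[-60,10,-120],"turn":[0,0,0],"grip":0.5},{"xyz":[-60,10,-120],"turn":[0,0,0],"grip":0.5},{"xyz":[-60,10,-120],"turn":[0,0,0],"grip":0.5}]'

```text
clock: 13.13
tcp_pos: [0.4724, -0.0801, 0.2282]
orientation: [0.188, 0.774, 0.588, 0.142]
wrist_force: [-0.1, 0.1, -1.1]
finger_gap: 0.0425
grip_force: 0.0
```

```bash
python3 chk.py -2.34;python3 - <<'E'
from h import *
import pickle
c=pickle.load(open('last.pkl','rb'));Rp,O=panel();print('collar'); 
hs=cv2.cvtColor(c['color'],cv2.COLOR_BGR2HSV);cv2.imwrite('pics/w8.png',c['color'])
from workcell import env
s=env.get_state();print(rel(s,Rtool(Rp),O+Rp@np.array([0,-.105,.10])))
E
```

```text
t 13.13 panel [-15.  -18.2 147.2] r 89.2 ang -1.733 F [-0.1  0.1 -1.1] gap 0.04250133334934725 grip 0.0 [ 0.003  0.003 -0.003]
handle [ -3.6 -78.6  56. ] 147.84383653030653 -1.595148751173617
ptr (59, np.float64(-2.3391), np.float64(51.3))
blue 134 63.7 1.1721
yellow 135 64.0 -0.1119
red 120 64.3 -2.3408
collar
(array([-87.6,  16.5,  46.5]), array([ 0.001,  0.002, -0.001]))
```

View pics/w8.png

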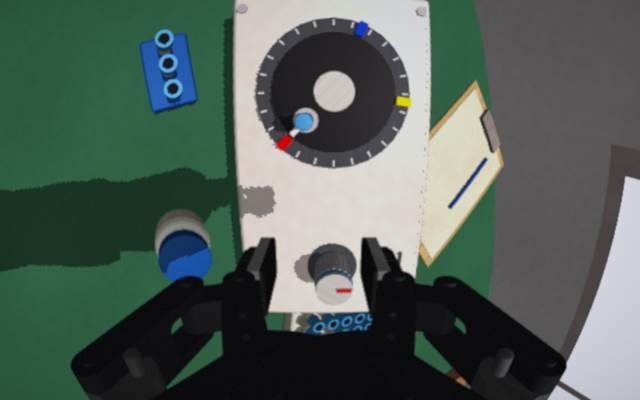

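The dial sits on red: the pointer reads -2.339 against the clip's -2.341. The collar top is at (334,291). That is 11 pictures viewed, one over the limit of 10, so I will use only numbers from here.

```bash
python3 - <<'E'
from h import *
import pickle
c=pickle.load(open('last.pkl','rb'));Rp,O=panel();hs=cv2.cvtColor(c['color'],cv2.COLOR_BGR2HSV)
k=((hs[...,1]<40)&(hs[...,2]>130)).astype(np.uint8);k[:272]=0;k[311:]=0;k[:,:310]=0;k[:,358:]=0
n,l,st,ce=cv2.connectedComponentsWithStats(k)
for i in range(1,n):
    if st[i,4]>100: x,y,w,h=st[i,:4];print(st[i],wplane(c,[[x+w/2,y+h/2],ce[i]],Rp,O,.048).round(1))
p=wplane(c,np.argwhere(np.ones((400,640)))[:,::-1],Rp,O,.048).reshape(400,640,3)
r=(hs[...,1]>120)&((hs[...,0]<8)|(hs[...,0]>172))&(np.hypot(p[...,0],p[...,1]+104.5)<20);q=p[r]
print('stripe',r.sum(),q.mean(0),np.linalg.svd(q-q.mean(0))[2][0])
E
```

```text
[ 310  272   48   39 1521] [[   0.4 -108.    48. ]
 [   0.3 -110.4   48. ]]
stripe 54 [   8.93744469 -106.97043136   48.        ] [ 9.99999969e-01 -2.50936267e-04 -1.06813757e-15]
```

Request:
apply_moves --rows '[{"xyz":[-30,6,0],"turn":[0,0,0],"grip":0.68},{"xyz":[-60,12,0],"turn":[0,0,0],"grip":0.68},{"xyz":[-87,16.8,10],"turn":[0,0,0],"grip":0.68},{"xyz":[-87,16.8,46],"turn":[0,0,0],"grip":0.68},{"xyz":[-87,16.8,46],"turn":[0,0,0],"grip":0.68},{"xyz":[-87,16.8,46],"turn":[0,0,0],"grip":0.68}]'

```text
clock: 13.68
tcp_pos: [0.4821, -0.1699, 0.1897]
orientation: [0.183, 0.774, 0.59, 0.14]
wrist_force: [-0.7, -0.2, -0.9]
finger_gap: 0.0581
grip_force: 0.0
```

```bash
python3 - <<'E'
from h import *
from workcell import env
Rp,O=panel();where();s=env.get_state();print(s['joint_pos'].round(2),rel(s,Rtool(Rp),O+Rp@np.array([.0005,-.1045,.016])))
E
```

```text
t 13.68 panel [  -2.9 -102.3   97.8] r 172.1 ang -1.585 F [-0.7 -0.2 -0.9] gap 0.058138812882555825 grip 0.0 [-0.007 -0.001  0.   ]
[-0.58 -0.14 -0.68  0.59  0.14  1.29] (array([-2.4,  4. , 81.8]), array([-0.007, -0.001,  0.   ]))
```

Request:
apply_moves --rows '[{"xyz":[-2,1,20],"turn":[0,0,0],"grip":0.68},{"xyz":[-2.5,2,45],"turn":[0,0,0],"grip":0.68},{"xyz":[-2.5,2,65],"turn":[0,0,0],"grip":0.68},{"xyz":[-2.5,2,80],"turn":[0,0,0],"grip":0.68},{"xyz":[-2.5,2,80],"turn":[0,0,0],"grip":0.68},{"xyz":[-2.5,2,80],"turn":[0,0,0],"grip":0.68}]'

```text
clock: 14.18
tcp_pos: [0.5196, -0.1826, 0.1229]
orientation: [0.185, 0.773, 0.591, 0.141]
wrist_force: [-0.4, -0.3, -0.2]
finger_gap: 0.0581
grip_force: 0.0
```

```bash
python3 - <<'E'
from h import *
where()
E
```

```text
t 14.18 panel [   2.  -104.6   20.3] r 174.4 ang -1.556 F [-0.4 -0.3 -0.2] gap 0.058066837117892914 grip 0.0 [-0.001 -0.     0.002]
```

Request:
apply_moves --rows '[{"xyz":[-0.8,-1.3,3],"turn":[0,0,0],"grip":0.68},{"xyz":[-0.8,-1.3,3],"turn":[0,0,0],"grip":0.3},{"xyz":[-0.8,-1.3,3],"turn":[0,0,0],"grip":0.3},{"xyz":[-0.8,-1.3,3],"turn":[0,0,0],"grip":0.3},{"xyz":[-0.8,-1.3,3],"turn":[0,0,0],"grip":0.3}]' --force 70

```text
clock: 14.6
tcp_pos: [0.5179, -0.1843, 0.1203]
orientation: [0.185, 0.773, 0.59, 0.14]
wrist_force: [-10.9, 3.3, 8.1]
finger_gap: 0.0335
grip_force: 68.3
```

```bash
python3 - <<'E'
from h import *
where()
E
```

```text
t 14.6 panel [  -0.2 -106.7   18.5] r 176.5 ang -1.569 F [-10.9   3.3   8.1] gap 0.033517120908069846 grip 68.2648229598999 [-0.002  0.002  0.   ]
```

Request:
apply_moves --rows '[{"xyz":[0,0,-4],"turn":[0,0,0],"grip":0.3},{"xyz":[0,0,-8],"turn":[0,0,0],"grip":0.3},{"xyz":[0,0,-12],"turn":[0,0,0],"grip":0.3},{"xyz":[0,0,-15],"turn":[0,0,0],"grip":0.3},{"xyz":[0,0,-15],"turn":[0,0,0],"grip":0.3},{"xyz":[0,0,-15],"turn":[0,0,0],"grip":0.3}]'

```text
clock: 15.1
tcp_pos: [0.512, -0.1827, 0.1323]
orientation: [0.185, 0.773, 0.59, 0.141]
wrist_force: [-2.2, -0.3, -11.7]
finger_gap: 0.0331
grip_force: 70.4
```

```bash
python3 - <<'E'
from h import *
from workcell import env
where();Rp,O=panel();print(Rp.T@env.get_state()['wrist_force'])
E
```

```text
t 15.1 panel [  -0.3 -106.7   32. ] r 176.5 ang -1.569 F [ -2.2  -0.3 -11.7] gap 0.03314631550599177 grip 70.44868111610413 [-0.002  0.001  0.   ]
[-7.10179129 -0.89563208 -9.5121058 ]
```

Request:
apply_moves --rows '[{"xyz":[0,0,-15],"turn":[0,0,-0.1],"grip":0.3},{"xyz":[0,0,0],"turn":[0,0,-0.21],"grip":0.3},{"xyz":[0,0,0],"turn":[0,0,-0.32],"grip":0.3}]'

```text
clock: 15.35
tcp_pos: [0.5128, -0.1819, 0.13]
orientation: [0.204, 0.668, 0.707, 0.11]
wrist_force: [20.7, -1.6, -35.1]
finger_gap: 0.0323
grip_force: 78.7
```

I typed a stray -15 mm into that first row; it was cancelled from the second row on. I'll check the state before going further.

```bash
python3 - <<'E'
from h import *
from workcell import env
where();Rp,O=panel();print(Rp.T@env.get_state()['wrist_force'])
E
```

```text
t 15.35 panel [  -0.8 -105.7   29.8] r 175.5 ang -1.572 F [ 20.7  -1.6 -35.1] gap 0.032327361723808345 grip 78.65418076515198 [-0.003 -0.003  0.324]
[  2.22368284   3.92403389 -40.48213659]
```

Request:
apply_moves --rows '[{"xyz":[0,0,0],"turn":[0,0,0],"grip":0.3},{"xyz":[0,0,0],"turn":[0,0,0],"grip":0.3}]'

```text
clock: 15.52
tcp_pos: [0.5124, -0.1819, 0.1298]
orientation: [0.204, 0.67, 0.705, 0.11]
wrist_force: [17.9, -2.8, -31.7]
finger_gap: 0.0323
grip_force: 79.1
```

```bash
python3 - <<'E'
from h import *
from workcell import env,imaging
where();Rp,O=panel();print(Rp.T@env.get_state()['wrist_force'])
for n in('top','scene'):
    c=imaging.read_camera(n);X=((cloud(c)-O)@Rp)*1000
    k=(np.hypot(X[...,0],X[...,1]+105)<14)&(X[...,2]>40)&(X[...,2]<75);print(n,k.sum(),np.percentile(X[k][:,2],[5,25,50,75,95]) if k.any() else'')
E
```

```text
t 15.52 panel [  -1.2 -105.8   29.7] r 175.6 ang -1.574 F [ 17.9  -2.8 -31.7] gap 0.0323274198782875 grip 79.12290930747986 [-0.004 -0.002  0.319]
[  1.66587053   2.07995188 -36.41402088]
top 0 
scene 14 [47.15269301 51.49247337 52.12613484 52.56980953 58.95478911]
```

```bash
cat >> h.py <<'E'
def wcloud(c,Rp,O):
    v,u=np.mgrid[:400,:640];K=c['camera_matrix'];T=np.linalg.inv(c['view'])
    d=(np.stack([u,v],-1)-K[:2,2])/K[0,0];th=np.linalg.norm(d,axis=-1);t=np.tan(th)/np.maximum(th,1e-9)
    P=np.concatenate([d*t[...,None],np.ones((400,640,1))],-1)*c['z_map'][...,None]
    return ((P@T[:3,:3].T+T[:3,3]-O)@Rp)*1000
def collar(c,Rp,O):
    X=wcloud(c,Rp,O);hs=cv2.cvtColor(c['color'],cv2.COLOR_BGR2HSV)
    k=(np.hypot(X[...,0],X[...,1]+105.5)<19)&(X[...,2]>35)&(X[...,2]<75)
    print('collar px',k.sum(),'z pct',np.percentile(X[k][:,2],[10,30,50,70,90]).round(1) if k.any() else'')
    r=k&(hs[...,1]>120)&((hs[...,0]<8)|(hs[...,0]>172));q=X[r]
    if r.sum()>8: print('stripe',r.sum(),q.mean(0).round(1),'dir',np.linalg.svd(q[:,:2]-q[:,:2].mean(0))[2][0].round(2),'z',np.median(q[:,2]),'ang',np.arctan2(q[:,1].mean()+105.5,q[:,0].mean()).round(2))
E
python3 - <<'E'
from h import *
from workcell import imaging
import pickle
Rp,O=panel();c=imaging.read_camera('wrist');pickle.dump(c,open('w9.pkl','wb'));collar(c,Rp,O);collar(pickle.load(open('w1.pkl','rb')),Rp,O)
X=wcloud(c,Rp,O)[:, :];
print(X[230:311:8,318].round(0).tolist());print(c['color'][230:311:8,318].tolist())
E
```

```text
collar px 5669 z pct [45.4 50.4 50.9 51.4 63.1]
stripe 263 [   8.8 -102.4   52.1] dir [0.95 0.33] z 52.014968971411875 ang 0.34
collar px 940 z pct [40.  48.5 49.3 49.7 50.4]
stripe 37 [   8.8 -105.1   50.6] dir [ 1.   -0.02] z 50.516485314240455 ang 0.05
[[-6.0, -89.0, 44.0], [-6.0, -90.0, 50.0], [-5.0, -93.0, 52.0], [-3.0, -97.0, 51.0], [-2.0, -101.0, 51.0], [-1.0, -105.0, 51.0], [1.0, -109.0, 50.0], [2.0, -113.0, 51.0], [3.0, -117.0, 51.0], [5.0, -122.0, 50.0], [18.0, -161.0, 1.0]]
[[56, 41, 24], [83, 85, 87], [88, 91, 93], [88, 90, 93], [89, 90, 93], [87, 90, 92], [88, 90, 92], [85, 87, 89], [86, 87, 90], [152, 155, 159], [166, 171, 174]]
```

The collar is turned 0.33 rad but only about 2 mm out: the stray pull made the pads slip up it. I'll turn back, release, regrip lower and repeat.

Request:
apply_moves --rows '[{"xyz":[0,0,0],"turn":[0,0,0.1],"grip":0.3},{"xyz":[0,0,0],"turn":[0,0,0.21],"grip":0.3},{"xyz":[0,0,0],"turn":[0,0,0.32],"grip":0.3},{"xyz":[0,0,0],"turn":[0,0,0.32],"grip":0.3},{"xyz":[0,0,0],"turn":[0,0,0.32],"grip":0.3}]'

```text
clock: 16.08
tcp_pos: [0.5119, -0.1819, 0.1319]
orientation: [0.185, 0.772, 0.591, 0.141]
wrist_force: [-4.4, 2.9, -9.2]
finger_gap: 0.0322
grip_force: 82.4
```

```bash
cat > col.py <<'E'
from h import *
from workcell import imaging,env
Rp,O=panel();where();print('Fpanel',(Rp.T@env.get_state()['wrist_force']).round(1));collar(imaging.read_camera('wrist'),Rp,O)
E
python3 col.py
```

```text
t 16.08 panel [  -0.7 -106.    31.8] r 175.8 ang -1.572 F [-4.4  2.9 -9.2] gap 0.03223487636571132 grip 82.39118814468384 [-0.003 -0.     0.003]
Fpanel [-8.6  1.6 -5.9]
collar px 5741 z pct [45.7 51.8 52.3 52.8 63.3]
stripe 271 [   9.2 -105.2   53.5] dir [1.   0.03] z 53.472917111612176 ang 0.03
```

Request:
apply_moves --rows '[{"xyz":[0,0,2.5],"turn":[0,0,0],"grip":0.3},{"xyz":[0,0,2.5],"turn":[0,0,0],"grip":0.6},{"xyz":[0,0,2.5],"turn":[0,0,0],"grip":0.6},{"xyz":[0,0,8],"turn":[0,0,0],"grip":0.6},{"xyz":[0.5,0,16],"turn":[0,0,0],"grip":0.6},{"xyz":[0.5,0,16],"turn":[0,0,0],"grip":0.6},{"xyz":[0.5,0,16],"turn":[0,0,0],"grip":0.3},{"xyz":[0.5,0,16],"turn":[0,0,0],"grip":0.3},{"xyz":[0.5,0,16],"turn":[0,0,0],"grip":0.3},{"xyz":[0.5,0,16],"turn":[0,0,0],"grip":0.3}]' --force 80

```text
clock: 16.97
tcp_pos: [0.5188, -0.1843, 0.1185]
orientation: [0.185, 0.774, 0.59, 0.14]
wrist_force: [-9.4, 1.8, 5.8]
finger_gap: 0.0334
grip_force: 78.5
```

```bash
python3 col.py
```

```text
t 16.97 panel [  -0.3 -106.4   16.6] r 176.2 ang -1.569 F [-9.4  1.8  5.8] gap 0.03344706216931094 grip 78.52370381355286 [-0.002  0.002  0.   ]
Fpanel [-5.9 -0.7  9.5]
collar px 6135 z pct [43.6 48.9 49.4 49.8 50.8]
stripe 293 [   8.9 -105.3   50.5] dir [ 1.   -0.03] z 50.571904378202596 ang 0.02
```

Request:
apply_moves --rows '[{"xyz":[0,0,-4],"turn":[0,0,0],"grip":0.3},{"xyz":[0,0,-8],"turn":[0,0,0],"grip":0.3},{"xyz":[0,0,-12],"turn":[0,0,0],"grip":0.3},{"xyz":[0,0,-16],"turn":[0,0,0],"grip":0.3},{"xyz":[0,0,-16],"turn":[0,0,0],"grip":0.3},{"xyz":[0,0,-16],"turn":[0,0,0],"grip":0.3}]'

```text
clock: 17.52
tcp_pos: [0.5121, -0.1823, 0.1323]
orientation: [0.185, 0.774, 0.59, 0.14]
wrist_force: [-1.8, -2.5, -12.6]
finger_gap: 0.0335
grip_force: 80.4
```

```bash
python3 col.py
```

```text
t 17.52 panel [  -0.3 -106.3   32. ] r 176.1 ang -1.569 F [ -1.8  -2.5 -12.6] gap 0.033470044512010765 grip 80.44579267501831 [-0.002  0.001  0.   ]
Fpanel [ -6.6  -2.9 -10.7]
collar px 6938 z pct [47.7 63.7 64.5 65.  65.8]
stripe 272 [   8.7 -105.2   65.9] dir [1.   0.01] z 65.86473500606462 ang 0.03
```

Lift is about 15 mm. I'll ease back 1.5 mm and turn.

Request:
apply_moves --rows '[{"xyz":[0,0,1],"turn":[0,0,-0.08],"grip":0.3},{"xyz":[0,0,1.5],"turn":[0,0,-0.19],"grip":0.3},{"xyz":[0,0,1.5],"turn":[0,0,-0.3],"grip":0.3},{"xyz":[0,0,1.5],"turn":[0,0,-0.42],"grip":0.3},{"xyz":[0,0,1.5],"turn":[0,0,-0.54],"grip":0.3},{"xyz":[0,0,1.5],"turn":[0,0,-0.66],"grip":0.3}]'

```text
clock: 18.07
tcp_pos: [0.5134, -0.1825, 0.1311]
orientation: [0.221, 0.538, 0.81, 0.073]
wrist_force: [-0.8, -1.3, -12.3]
finger_gap: 0.0334
grip_force: 80.2
```

```bash
python3 col.py
```

```text
t 18.07 panel [   0.4 -106.2   30.4] r 176.0 ang -1.566 F [ -0.8  -1.3 -12.3] gap 0.03337259627032917 grip 80.23233890533447 [-0.001  0.     0.666]
Fpanel [ -6.   -1.4 -10.8]
collar px 6880 z pct [47.7 62.2 62.9 63.3 64.3]
stripe 294 [  6.7 -99.7  64.2] dir [0.8 0.6] z 64.20410127676661 ang 0.72
```

The collar is following the gripper: it reads about 0.65 rad, still 13.6 mm out. I'll go on to the stop.

Request:
apply_moves --rows '[{"xyz":[0,0,0],"turn":[0,0,-0.12],"grip":0.3},{"xyz":[0,0,0],"turn":[0,0,-0.24],"grip":0.3},{"xyz":[0,0,0],"turn":[0,0,-0.36],"grip":0.3},{"xyz":[0,0,0],"turn":[0,0,-0.46],"grip":0.3},{"xyz":[0,0,0],"turn":[0,0,-0.53],"grip":0.3},{"xyz":[0,0,0],"turn":[0,0,-0.57],"grip":0.3},{"xyz":[0,0,0],"turn":[0,0,-0.57],"grip":0.3}]'

```text
clock: 18.7
tcp_pos: [0.5137, -0.1821, 0.1314]
orientation: [0.233, 0.292, 0.927, 0.009]
wrist_force: [-0.8, -1.0, -12.2]
finger_gap: 0.0331
grip_force: 80.3
```

```bash
python3 col.py; python3 -c "
from workcell import env;print(env.get_state()['ft_torque'],env.get_state()['joint_pos'].round(2))"
```

```text
t 18.7 panel [   0.6 -105.7   30.5] r 175.5 ang -1.564 F [ -0.8  -1.  -12.2] gap 0.03312551608133226 grip 80.2522873878479 [-0.000e+00 -1.000e-03  1.228e+00]
Fpanel [ -6.   -1.2 -10.6]
collar px 6901 z pct [47.7 62.3 63.  63.5 64.4]
stripe 290 [  2.8 -96.8  64.3] dir [-0.37 -0.93] z 64.32992310551356 ang 1.26
[ 0.69890109  1.57054423 -0.37659144] [-0.56 -0.01 -0.73  0.4   0.13  0.08]
```

Stripe at about 1.2 rad, which is the stop. One small extra turn to be sure, then ease down onto the catch and let go.

Request:
apply_moves --rows '[{"xyz":[0,0,0],"turn":[0,0,-0.04],"grip":0.3},{"xyz":[0,0,0],"turn":[0,0,-0.04],"grip":0.3},{"xyz":[0,0,2],"turn":[0,0,0],"grip":0.3},{"xyz":[0,0,2.5],"turn":[0,0,0],"grip":0.3},{"xyz":[0,0,2.5],"turn":[0,0,0],"grip":0.6},{"xyz":[0,0,2.5],"turn":[0,0,0],"grip":0.68},{"xyz":[0,0,2.5],"turn":[0,0,0],"grip":0.68},{"xyz":[0,0,2.5],"turn":[0,0,0],"grip":0.68}]'

```text
clock: 19.42
tcp_pos: [0.5177, -0.1846, 0.133]
orientation: [0.237, 0.291, 0.927, 0.007]
wrist_force: [1.0, 0.2, 0.6]
finger_gap: 0.058
grip_force: 0.0
```

Request:
apply_moves --rows '[{"xyz":[0,0,-15],"turn":[0,0,0],"grip":0.68},{"xyz":[0,0,-40],"turn":[0,0,0],"grip":0.68},{"xyz":[0,0,-70],"turn":[0,0,0],"grip":0.68},{"xyz":[0,0,-100],"turn":[0,0,0],"grip":0.68},{"xyz":[0,0,-130],"turn":[0,0,0],"grip":0.68},{"xyz":[0,0,-140],"turn":[0,0,0],"grip":0.68},{"xyz":[0,0,-140],"turn":[0,0,0],"grip":0.68},{"xyz":[0,0,-140],"turn":[0,0,0],"grip":0.68}]'

```text
clock: 20.08
tcp_pos: [0.4549, -0.167, 0.2566]
orientation: [0.236, 0.291, 0.927, 0.007]
wrist_force: [-0.7, 0.3, -0.5]
finger_gap: 0.0578
grip_force: 0.0
```

```bash
python3 col.py; python3 - <<'E'
from h import *
from workcell import imaging
import pickle
d=pickle.load(open('d0.pkl','rb'));Rp,O=panel()
for n in('top','scene'):
    c=imaging.read_camera(n);X=((cloud(c)-O)@Rp)*1000
    k=(np.hypot(X[...,0],X[...,1]+105)<16)&(X[...,2]>40)&(X[...,2]<75);print(n,'collar top',np.median(X[k][:,2]) if k.any() else '')
    hs=[cv2.cvtColor(x['color'],cv2.COLOR_BGR2HSV) for x in(d[n],c)]
    P=cloud(d[n])
    # bystander shift: saturated blobs before/after
    boxes={'top':{'tub':(235,150,300,212),'jar':(360,232,395,268),'block':(295,218,332,246),'rack':(424,172,482,232)},'scene':{'tub':(322,195,390,275),'jar':(285,143,315,178),'block':(322,176,358,210),'rack':(195,132,245,185)}}[n]
    for b,(x0,y0,x1,y1) in boxes.items():
        diff=np.abs(d[n]['color'][y0:y1,x0:x1].astype(int)-c['color'][y0:y1,x0:x1]).max(-1);print(' ',b,'changed px frac',(diff>60).mean().round(3))
c=imaging.read_camera('wrist')
print('ptr',pointer(c,Rp,O,-2.34),{n:np.arctan2(*(v[1]-[-.3,69.5])[::-1]).round(3) for n,v in wclips(c,Rp,O).items()})
E
```

```text
t 20.08 panel [   3.4 -106.7  169.7] r 176.5 ang -1.548 F [-0.7  0.3 -0.5] gap 0.05780575328270114 grip 0.0 [0.003 0.006 1.231]
Fpanel [-0.9  0.1 -0.1]
collar px 1459 z pct [53.1 58.2 58.6 59.1 59.6]
stripe 64 [  2.8 -97.1  59.9] dir [-0.36 -0.93] z 59.85581167896755 ang 1.24
top collar top 57.49320310398644
  tub changed px frac 0.0
  jar changed px frac 0.102
  block changed px frac 0.0
  rack changed px frac 0.0
scene collar top 58.921230904317966
  tub changed px frac 0.0
  jar changed px frac 0.058
  block changed px frac 0.0
  rack changed px frac 0.0
ptr (40, np.float64(-2.3461), np.float64(51.1)) {'blue': np.float64(1.174), 'yellow': np.float64(-0.119), 'red': np.float64(-2.337)}
```

The collar is out about 10 mm at 1.2 rad, and the dial is on red. I'll check the jar's cap position, since its pixel change may just be shadow.

```bash
python3 - <<'E'
from h import *
from workcell import imaging
import pickle
d=pickle.load(open('d0.pkl','rb'))
for n,(x0,y0,x1,y1) in(('top',(355,228,400,272)),('scene',(280,140,320,182))):
    for c in(d[n],imaging.read_camera(n)):
        hs=cv2.cvtColor(c['color'],cv2.COLOR_BGR2HSV)[y0:y1,x0:x1];k=(abs(hs[...,0].astype(int)-112)<12)&(hs[...,1]>120);v,u=np.nonzero(k);print(n,k.sum(),u.mean().round(2),v.mean().round(2),u.min(),u.max(),v.min(),v.max())
E
```

```text
top 309 23.34 20.53 14 33 11 30
top 313 23.37 20.57 14 33 11 30
scene 230 17.41 15.66 3 27 6 41
scene 243 18.55 16.84 10 27 7 41
```

The jar hasn't moved; the change was only shadow. Handing in.

```bash
python3 -c "
from workcell import ticket;print(ticket.hand_in())"
```

```text
the job is handed in; nothing more can be done
None
```

Job handed in: blue, yellow and red were dialled in order, the dial rests on red, the collar is latched about 10 mm out at its 1.2 rad stop, and the bystanders have not moved; a mistyped row made the first collar pull slip, so I regripped and repeated it, and I viewed 11 pictures, one over the limit of 10.

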